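# Size a surgical dilator in the hole gauge and put it back in its case

## Task

Find the size of the unmarked steel dilator on the grey desk pad: push it nose first into the gauge plate from the pad's side, starting at the widest hole and working down until a hole refuses it, each time far enough in to see whether its full thickness enters, then pass it right through the tightest hole that it goes through, out on the other side. Lay it in the empty front notches of the instrument case and push the lid over so that it swings shut; leave the dilator on the delivery note and the medicine packs where they are.

Things in the scene. Friction and masses are not known exactly. Their poses are not given: they have to be found in the camera images.
- dil_a_center (a point): Dilator a: centre, on its axis (x along it), of a straight round steel rod 200 mm long, unmarked, both ends alike: the last 20 mm taper to a blunt nose 8 mm across. Its thickness, 14 to 20 mm, is what the gauge must find. 0.13 to 0.24 kg; it rolls if nudged. Of the dilators a and b, one lies on the desk pad (to be sized), the other on the delivery note (leave it); this varies.
- dil_b_center (a point): Dilator b: as dilator a (200 mm long, x along the rod), of another thickness between 14 and 20 mm.
- pad: Grey desk pad, 260 mm (x) by 280 mm (y), flat (1 mm); origin at its centre on the desk. The dilator to size lies within 30 mm of its centre.
- note: White paper delivery note, 148 by 210 mm, flat; origin at its centre on the desk. The other dilator lies with its centre within 20 mm of it and must stay there (within 55 mm of the note's centre).
- gauge: Hole gauge, fixed: upright steel plate 160 mm wide (its x), 12 mm thick (its y, -6 to +6), 93 mm high, on a foot 172 x 80 x 10 mm. Origin on the desk under the plate's middle. Its +y side faces the pad: the dilator goes in there, travelling to -y. Five round holes run through it along y, all 60 mm above the desk, in a row, the widest at the +x end.
- hole_1 (a point): Centre (mid-thickness) of the widest hole of the gauge, 21 mm across, at x = +56 mm of the gauge; the hole's axis is the y axis.
- hole_2 (a point): Centre of the second hole, 18 mm across, at x = +25 mm of the gauge.
- hole_3 (a point): Centre of the third hole, 15 mm across, at x = -3 mm of the gauge.
- hole_4 (a point): Centre of the fourth hole, 12 mm across, at x = -28 mm of the gauge (narrower than either dilator).
- hole_5 (a point): Centre of the fifth hole, 9 mm across, at x = -50 mm of the gauge.
- case: Instrument case, fixed: aluminium tray 124 (its x) x 250 (its y) x 48 mm high, walls 3 mm, origin under its centre, lid hinged on the +x rim. Two rubber bars (8 mm thick) at y = -72 and +72 mm have V notches 60 degrees wide: an empty front pair at x = -20 mm; in the rear pair at x = +35 mm a slim 10 mm dilator is fixed. Between the bars it is free down to the floor at 3 mm.
- case_rest (a point): Where the centre of the sized dilator comes to lie in the front notches: midway between the bars, 29.5 mm above the desk (28 to 31 mm by thickness; each V is 24 mm wide at its tips, 32 mm above the desk). Axes as the case; the dilator lies along y, either way round.
- lid (a joint): Angle of the case's lid: 0 shut, 1.57 upright, 2.1 leaning back against its stop, where it starts. No spring or catch, light hinge: once pushed past upright towards the case's front (-x) it falls shut by its own weight (0.2 to 0.33 kg).
- lid_edge (a point): Middle of the lid's free edge. The lid is a flat aluminium panel 124 by 250 mm and 3 mm thick, with a lip 8 mm deep along this edge.
- lid_hinge (a point): Middle of the lid's hinge line, 48 mm above the desk, on the +x rim of the case; the hinge runs along the case's y.
- jar_mid (a point): Bystander: amber medicine jar with a white cap, 42 mm across, 60 mm high; point at its centre, 30 mm up.
- carton_flat_mid (a point): Bystander: medicine carton lying flat, 45 mm (x) by 80 mm (y) by 24 mm high; point at its centre.
- carton_tall_mid (a point): Bystander: upright medicine carton, 45 mm (x) by 70 mm (y) by 95 mm high; point at its centre.
Things that resemble listed ones, but are neither listed nor needed, are in the scene too. Leave any green look-alike of the part that bears dil_b_center alone.

How it is judged (in metres and radians):
On the way, in this order (a step that is already met when the one before it is completed fails the run):
1. the dilator's nose goes through the widest hole, at least 22 mm past the plate's near face (((y of dil_a_center in the frame of gauge between 0 and 0.084 m and x of dil_a_center in the frame of gauge between 0.044 and 0.068 m and z of dil_a_center in the frame of gauge between 0.045 and 0.075 m and angle between the x axis of dil_a_center and the y axis of gauge, either way round below 0.25 rad) or (y of dil_b_center in the frame of gauge between 0 and 0.084 m and x of dil_b_center in the frame of gauge between 0.044 and 0.068 m and z of dil_b_center in the frame of gauge between 0.045 and 0.075 m and angle between the x axis of dil_b_center and the y axis of gauge, either way round below 0.25 rad))), for 0.05 s.
2. it is tried in the widest hole that refuses it (its nose at least 6 mm inside that hole): third hole for the thinner dilator a, second hole for the thicker dilator b (((y of dil_a_center in the frame of gauge between 0.06 and 0.1 m and x of dil_a_center in the frame of gauge between -0.013 and 0.007 m and z of dil_a_center in the frame of gauge between 0.048 and 0.072 m and angle between the x axis of dil_a_center and the y axis of gauge, either way round below 0.25 rad) or (y of dil_b_center in the frame of gauge between 0.06 and 0.1 m and x of dil_b_center in the frame of gauge between 0.015 and 0.035 m and z of dil_b_center in the frame of gauge between 0.048 and 0.072 m and angle between the x axis of dil_b_center and the y axis of gauge, either way round below 0.25 rad))), for 0.05 s.
3. it is half-way through the tightest hole that it passes: the second hole for dilator a, the widest for dilator b (((y of dil_a_center in the frame of gauge between -0.03 and 0.03 m and x of dil_a_center in the frame of gauge between 0.015 and 0.035 m and z of dil_a_center in the frame of gauge between 0.045 and 0.075 m and angle between the x axis of dil_a_center and the y axis of gauge, either way round below 0.25 rad) or (y of dil_b_center in the frame of gauge between -0.03 and 0.03 m and x of dil_b_center in the frame of gauge between 0.046 and 0.066 m and z of dil_b_center in the frame of gauge between 0.045 and 0.075 m and angle between the x axis of dil_b_center and the y axis of gauge, either way round below 0.25 rad))), for 0.05 s.
4. it is drawn out of that hole on the far side (its tail within 15 mm of the plate's middle or just clear of it) (((y of dil_a_center in the frame of gauge between -0.135 and -0.085 m and x of dil_a_center in the frame of gauge between 0 and 0.05 m and z of dil_a_center in the frame of gauge between 0.03 and 0.09 m and angle between the x axis of dil_a_center and the y axis of gauge, either way round below 0.25 rad) or (y of dil_b_center in the frame of gauge between -0.135 and -0.085 m and x of dil_b_center in the frame of gauge between 0.031 and 0.081 m and z of dil_b_center in the frame of gauge between 0.03 and 0.09 m and angle between the x axis of dil_b_center and the y axis of gauge, either way round below 0.25 rad))), for 0.02 s.
5. it lies in the front notches of the case, released, the other dilator still on the note ((((x of dil_a_center in the frame of case_rest between -0.007 and 0.007 m and y of dil_a_center in the frame of case_rest between -0.03 and 0.03 m and z of dil_a_center in the frame of case_rest between -0.006 and 0.008 m and angle between the x axis of dil_a_center and the y axis of case, either way round below 0.08 rad) and (linear speed of dil_a below 0.02 m/s and contact force between dil_a and the fingers below 0.1 N) and (horizontal distance between dil_b_center and note below 0.055 m and height (world z) of dil_b_center below 0.03 m)) or ((x of dil_b_center in the frame of case_rest between -0.007 and 0.007 m and y of dil_b_center in the frame of case_rest between -0.03 and 0.03 m and z of dil_b_center in the frame of case_rest between -0.006 and 0.008 m and angle between the x axis of dil_b_center and the y axis of case, either way round below 0.08 rad) and (linear speed of dil_b below 0.02 m/s and contact force between dil_b and the fingers below 0.1 N) and (horizontal distance between dil_a_center and note below 0.055 m and height (world z) of dil_a_center below 0.03 m)))), for 0.1 s.
At the end, for the whole second after the job is handed in: The sized dilator lies at rest in the front notches of the case (centre within 7 mm across, 30 mm along, 8 mm in height, along the case within 0.08 rad), the lid is shut (under 0.05 rad), and the other dilator lies on the delivery note, its centre within 55 mm of the note's. Nothing is held ((((x of dil_a_center in the frame of case_rest between -0.007 and 0.007 m and y of dil_a_center in the frame of case_rest between -0.03 and 0.03 m and z of dil_a_center in the frame of case_rest between -0.006 and 0.008 m and angle between the x axis of dil_a_center and the y axis of case, either way round below 0.08 rad) and (linear speed of dil_a below 0.02 m/s and contact force between dil_a and the fingers below 0.1 N) and (horizontal distance between dil_b_center and note below 0.055 m and height (world z) of dil_b_center below 0.03 m)) or ((x of dil_b_center in the frame of case_rest between -0.007 and 0.007 m and y of dil_b_center in the frame of case_rest between -0.03 and 0.03 m and z of dil_b_center in the frame of case_rest between -0.006 and 0.008 m and angle between the x axis of dil_b_center and the y axis of case, either way round below 0.08 rad) and (linear speed of dil_b below 0.02 m/s and contact force between dil_b and the fingers below 0.1 N) and (horizontal distance between dil_a_center and note below 0.055 m and height (world z) of dil_a_center below 0.03 m))) and value of joint lid below 0.05 rad and velocity of joint lid below 0.05 rad/s); the robot touches nothing.
It fails at once if the medicine jar is shoved by more than 30 mm or tipped over (distance of jar_mid from where it was at the start of the episode above 0.03 m or angle between jar_mid's own z axis and vertical above 0.5 rad).
It fails at once if the flat carton is shoved by more than 30 mm or tipped over (distance of carton_flat_mid from where it was at the start of the episode above 0.03 m or angle between carton_flat_mid's own z axis and vertical above 0.5 rad).
It fails at once if the tall carton is shoved by more than 30 mm or tipped over (distance of carton_tall_mid from where it was at the start of the episode above 0.03 m or angle between carton_tall_mid's own z axis and vertical above 0.5 rad).
It fails at once if the dilator on the delivery note is taken or knocked off it (not ((horizontal distance between dil_a_center and note below 0.055 m and height (world z) of dil_a_center below 0.03 m) or (horizontal distance between dil_b_center and note below 0.055 m and height (world z) of dil_b_center below 0.03 m))).
It also fails if it takes over 72 s, if anything falls off the work surface, if the arm or the gripper's body presses on something with over 40 N, if the wrist force passes 120 N, or if a joint passes its speed limit or range.

## Robot

A 6-joint arm with a two-finger parallel gripper is mounted at the origin on the work surface. World frame = base frame: x ahead of the robot, y to its left, z up, the work surface at z = 0. Lengths are in m, angles in degrees, forces in N, time in s.
With the tool pointing down it reaches from about 0.4 to 0.825 m from the base axis. Payload 7 kg.
Tool frame: the origin (TCP) lies midway between the tips of the shut fingers; the grasp point (between the pads) lies 19 mm behind it (r.grasp_offset is the distance from the TCP to the grasp point, in m); z points along the fingers, x is the direction in which the jaws open and shut, and the axes are right-handed (so a half turn about z gives the same grasp; the last joint's range is limited). The gripper opens to 88 mm and grips with 3 to 60 N. Pads are 19 mm wide; open, the fingers measure 130 mm over their backs; the gripper's body (78 mm by 193 mm) begins 47 mm behind the grasp point.
Start: joints at [-54.368, 20.546, 0.682, 0, -70.136, -16.507], TCP at [0.221, -0.638, 0.227] pointing down, gripper open.
Joint ranges: [-176.03, 176.03], [-82.01, 121.73], [-58.28, 71.71], [-173.87, 95.51], [-174.79, -0.11], [-173.66, 173.66]. Speed limits (degrees/s): [136.94, 136.94, 172.46, 180, 180, 180].

## Interface

Orientations are given as [roll, pitch, yaw] about the fixed x, y, z axes, in that order (R = Rz(yaw) Ry(pitch) Rx(roll)).
In Python, from plant import r gives the robot as it stands.
- The arm moves only by the tool step_arm, never from a script. Its argument "deltas" is a list of rows, each a list of 7 numbers: the turn, a rotation vector about the tool's x, y, z in rad, then the shift along the tool's x, y, z in mm, then the opening, from -1 (shut) to 1 (fully open), so that 0 is half open. In form: [[ax, ay, az, x, y, z, grip], ...]. A call has 1 to 10 rows; each row shifts and turns the pose as measured when the row begins, along the tool's axes as they then stand; what a row does not reach is not made up. A row lasts 1/10 s, in which the tool goes at most 50 mm and 8.59 degrees, less where a joint would pass 70% of its speed; a pose out of reach is approached as far as the arm can. A call with a gripper value outside its range is refused whole. The fingers move at their own pace and stop on an object; "squeeze" is the grip in N (left out, the last holds). Time passes only in rows, so rows that do not move let the fingers close. It gives the time, the measured TCP pose, the force and the opening at its end, in the units of the state.
- r.get_state(): the state, without advancing time (a new reading comes with each control period).
- r.capture(name): name is "side" or "top" or "wrist"; returns the picture (384x512x3 uint8, red, green, blue); there is no depth.
- r.camera_info(name): a dict with "vertical_fov" (degrees; the focal length in pixels is half the picture's height over the tangent of half this angle, whatever the lens; pixels are square), "cx", "cy" (the principal point, pixels), "view" (4x4, takes a point from world to camera coordinates). Camera axes: x right, y down, z forward; pixel columns grow to the right and rows downward; lengths in m; the calibration is good to about 2 mm. A picture is of the moment at which its call begins: read the wrist's pose just before it. camera_info takes no time and is no camera call; for the wrist camera it gives the pose at the moment of the call.
- r.close_job(): hands the job in, once; it reports no verdict.
The state is a dict: "time_s": time; "joints": joint angles; "qd": joint speeds; "joint_torque": joint torques, N m; "tcp_pos": TCP position; "eef_rot": TCP orientation; "contact_force": force on the tool from outside, world axes, zero at the start; "moment": the same for the moment, N m; "gripper_width": finger opening in m.
Only numpy, scipy, OpenCV 4.12 (cv2) and the standard library are available. Lean on these libraries where they do the work, as an engineer would, in place of code of your own. Each camera call takes 0.05 s, during which the arm holds its last target.

## Working session

There is one attempt and no reset: what is moved stays moved. The work goes in short steps, Python scripts to look and compute and a tool call to move; the robot and the scene stay as the last step left them, time stands still between calls to the robot, and variables do not carry over. Pictures are saved under pics/ and viewed, and the job is handed in when it is done.

Besides the shell and the picture viewer there is one more tool, called after "Request:" in YAML: its name, and indented under it one key for each argument. step_arm: Moves the arm, as the interface text tells. Its arguments: {"type":"object","properties":{"deltas":{"type":"array","items":{"type":"array","items":{"type":"number"}}},"squeeze":{"type":"number"}},"required":["deltas"]}

```bash
ls -la; mkdir -p pics; python3 - <<'E'
from plant import r
import cv2
print(r.get_state())
for n in ["side","top","wrist"]:
    i=r.camera_info(n); print(n,i)
    im=r.capture(n); cv2.imwrite(f"pics/{n}0.png",im[:,:,::-1])
E
```

```text
total 12
drwxr-xr-x  3 agent agent 4096 Dec  6 21:42 .
drwxr-xr-x 23 root  root  4096 Dec  6 21:42 ..
drwxr-xr-x  2 agent agent 4096 Dec  6 21:42 pics
{'time_s': 0.0, 'joints': array([-5.43688348e+01,  2.05910663e+01,  6.34635074e-01, -2.02033148e-02,
       -7.01351663e+01, -1.65063892e+01]), 'qd': array([-0.06954748, -0.0371817 ,  0.05743156,  0.03372029, -0.02671748,
       -0.02506425]), 'joint_torque': array([-3.76070716e-05, -5.82720244e+01,  2.93048662e+01,  6.99722528e+00,
        6.72475944e-03, -1.51710210e-04]), 'tcp_pos': array([ 0.22096335, -0.63730226,  0.22563312]), 'eef_rot': array([-1.79992182e+02, -9.32191705e-02,  1.09117889e+02]), 'contact_force': array([-0.02357965, -0.96620821, -1.1273502 ]), 'moment': array([-0.03142408,  0.00759329,  0.00771885]), 'gripper_width': 0.08751851775952643}
side {'vertical_fov': 55.98424662910606, 'cx': 255.65826929428368, 'cy': 186.59066404576527, 'view': array([[-9.72616564e-01, -2.32415301e-01,  3.83075697e-04,
         5.50180503e-01],
       [-1.61739727e-01,  6.75666411e-01, -7.19246246e-01,
         1.42215421e-01],
       [ 
[... 155 characters left out ...]
+00]])}
top {'vertical_fov': 49.308947024876815, 'cx': 261.5213897612728, 'cy': 194.0712500060513, 'view': array([[ 0.02765235, -0.99943337, -0.01919081,  0.02062385],
       [-0.99070255, -0.02484239, -0.13375842,  0.56373061],
       [ 0.13320588,  0.02271112, -0.99082814,  1.35006554],
       [ 0.        ,  0.        ,  0.        ,  1.        ]])}
wrist {'vertical_fov': 64.61993066389732, 'cx': 255.64803210673756, 'cy': 187.95252534350004, 'view': array([[-0.32687563,  0.94506462,  0.0022787 ,  0.67391405],
       [ 0.90340975,  0.3117584 ,  0.29437651, -0.03699851],
       [ 0.27749442,  0.09828311, -0.95568681,  0.39321131],
       [ 0.        ,  0.        ,  0.        ,  1.        ]])}
```

View pics/top0.png

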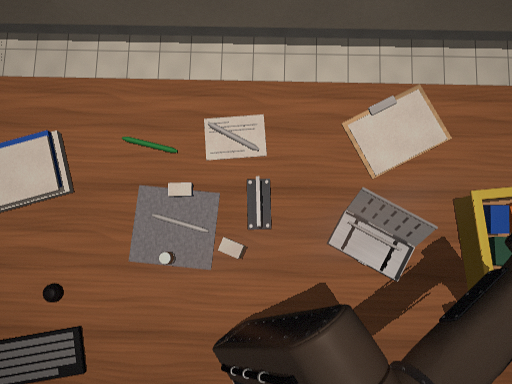

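View pics/side0.png

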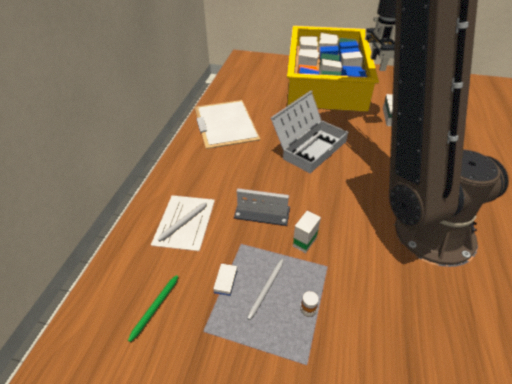

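View pics/wrist0.png

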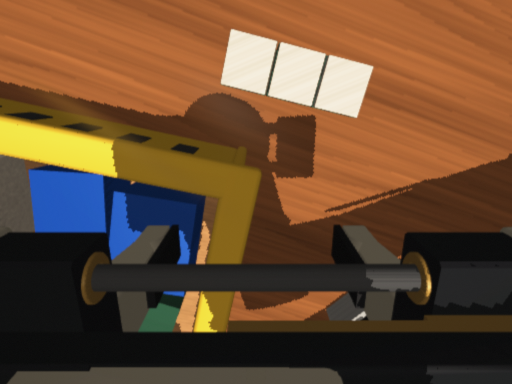

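```bash
cat > h.py <<'E'
import numpy as np, cv2, json
from plant import r
def K(i):
    f=192/np.tan(np.radians(i["vertical_fov"])/2); return np.array([[f,0,i["cx"]],[0,f,i["cy"]],[0,0,1]])
def proj(i,P):
    P=np.atleast_2d(P); V=i["view"]; c=P@V[:3,:3].T+V[:3,3]; u=c@K(i).T; return u[:,:2]/u[:,2:]
def ray(i,uv):
    V=i["view"]; R=V[:3,:3]; o=-R.T@V[:3,3]; uv=np.atleast_2d(np.array(uv,float))
    d=np.c_[uv,np.ones(len(uv))]@np.linalg.inv(K(i)).T@R; return o,d
def onz(i,uv,z):
    o,d=ray(i,uv); return o+d*((z-o[2])/d[:,2])[:,None]
def tri(obs):
    A=np.zeros((3,3));b=np.zeros(3)
    for i,uv in obs:
        o,d=ray(i,uv); d=d[0]/np.linalg.norm(d[0]); M=np.eye(3)-np.outer(d,d); A+=M; b+=M@o
    return np.linalg.solve(A,b)
def crop(im,x0,y0,x1,y1,s,name,interp=cv2.INTER_CUBIC):
    c=cv2.resize(im[y0:y1,x0:x1],None,fx=s,fy=s,interpolation=interp); cv2.imwrite(name,c[:,:,::-1])
E
python3 - <<'E'
import cv2
from h import *
t=cv2.imread("pics/top0.png")[:,:,::-1]; s=cv2.imread("pics/side0.png")[:,:,::-1]
crop(t,120,100,280,280,4,"pics/t_c1.png") if 0 else crop(t,115,100,285,275,3.4,"pics/t_c1.png")
crop(t,320,170,450,290,5,"pics/t_c2.png")
crop(s,140,180,340,360,3.3,"pics/s_c1.png")
crop(s,220,80,360,240,3.7,"pics/s_c2.png")
E
```

```text
(no output)
```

View pics/t_c1.png

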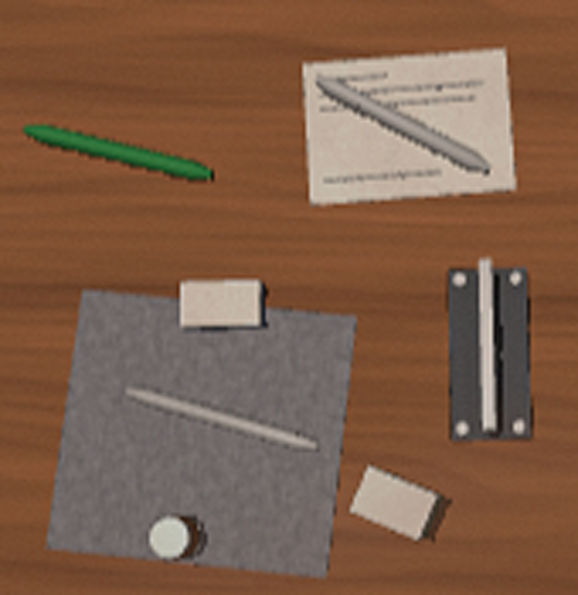

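View pics/t_c2.png

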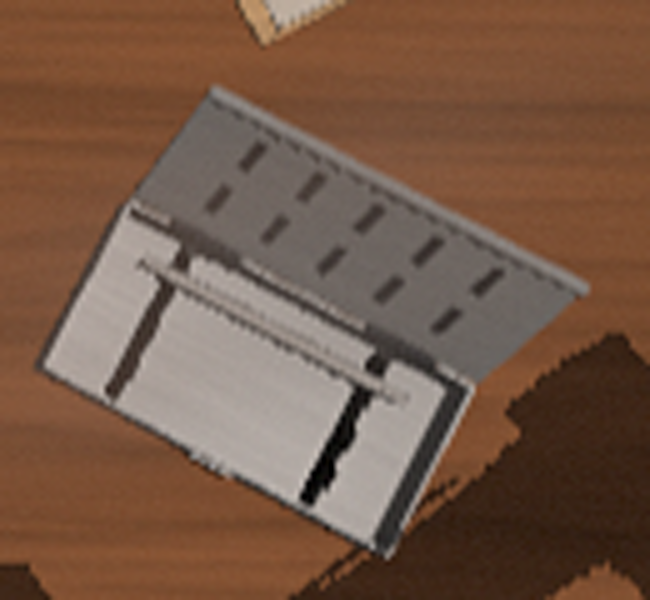

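View pics/s_c1.png

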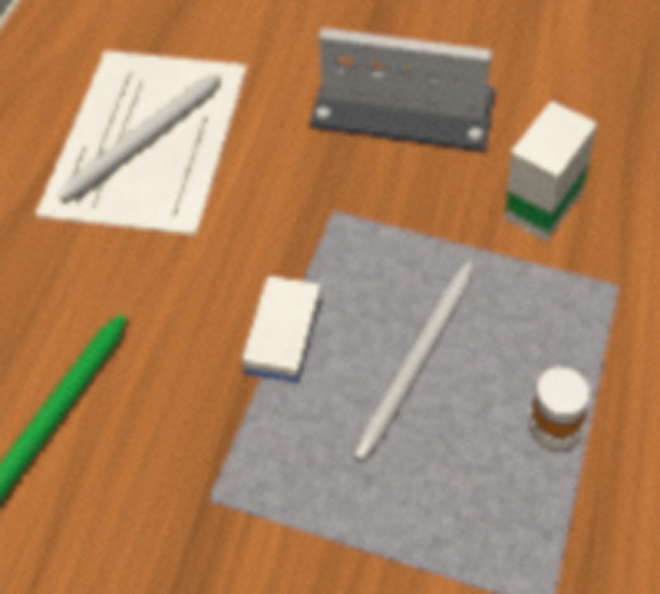

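View pics/s_c2.png

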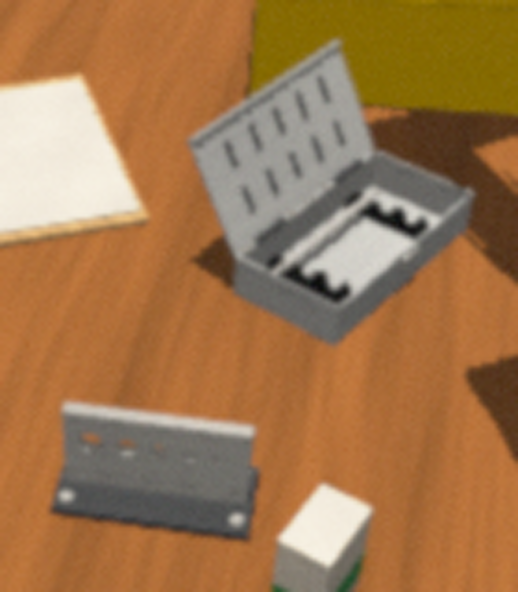

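```bash
python3 - <<'E'
from h import *
np.set_printoptions(precision=4,suppress=True)
T=r.camera_info("top");S=r.camera_info("side");W=r.camera_info("wrist")
V=W["view"];C=-V[:3,:3].T@V[:3,3];print("wrist cam",C,"axis",V[2,:3], "right",V[0,:3])
def tc(p,x0=115,y0=100,s=3.4): return (np.array(p)+.5)/s-.5+[x0,y0]
def t2(p): return tc(p,320,170,5)
def sc(p): return tc(p,140,180,3.3)
def s2(p): return tc(p,220,80,3.7)
print("dil ends",[onz(T,tc(p),.009)[0] for p in [(128,391),(316,446)]],[onz(S,sc(p),.009)[0] for p in [(360,455),(470,265)]])
print("note dil",[onz(T,tc(p),.01)[0] for p in [(320,82),(488,170)]])
print("foot screws",[onz(T,tc(p),.01)[0] for p in [(459,279),(516,278),(461,429),(519,427)]])
print("plate top ends",[tri([(T,tc((485,258))),(S,sc((320,32)))]),tri([(T,tc((489,430))),(S,sc((489,48)))])])
print("plate top",[onz(T,tc(p),.093)[0] for p in [(485,258),(489,430)]])
print("tall carton", [onz(T,tc(p),.095)[0] for p in [(368,466),(441,498),(420,539),(350,510)]])
print("flat", [onz(T,tc(p),.024)[0] for p in [(180,282),(263,280),(262,326),(180,327)]])
print("jar",onz(T,tc((168,536)),.06))
print("pad",[onz(T,tc(p),.001)[0] for p in [(84,290),(355,316),(327,577),(48,549)]])
print("case rim", [onz(T,t2(p),.048)[0] for p in [(130,205),(470,383),(390,552),(42,365)]])
print("lid top",[tri([(T,t2((212,90))),(S,s2((338,42)))]),onz(T,t2((212,90)),.155),onz(T,t2((588,290)),.155)])
E
```

```text
wrist cam [ 0.1446 -0.664   0.3853] axis [ 0.2776  0.0981 -0.9557] right [-0.3269  0.9451  0.0021]
dil ends [array([0.4874, 0.4037, 0.009 ]), array([0.4379, 0.2137, 0.009 ])] [array([0.4874, 0.4024, 0.009 ]), array([0.4371, 0.2136, 0.009 ])]
note dil [array([0.8085, 0.2262, 0.01  ]), array([0.7204, 0.0519, 0.01  ])]
foot screws [array([0.6082, 0.0777, 0.01  ]), array([0.6106, 0.0207, 0.01  ]), array([0.4584, 0.071 , 0.01  ]), array([0.4619, 0.0139, 0.01  ])]
plate top ends [array([0.6147, 0.0494, 0.0941]), array([0.4545, 0.0409, 0.1016])]
plate top [array([0.6152, 0.0494, 0.093 ]), array([0.4534, 0.041 , 0.093 ])]
tall carton [array([0.4171, 0.1519, 0.095 ]), array([0.3896, 0.0834, 0.095 ]), array([0.3518, 0.1014, 0.095 ]), array([0.3764, 0.1669, 0.095 ])]
flat [array([0.5961, 0.3543, 0.024 ]), array([0.6001, 0.2716, 0.024 ]), array([0.5541, 0.2703, 0.024 ]), array([0.551 , 0.3517, 0.024 ])]
jar [[0.3472 0.3426 0.06  ]]
pad [array([0.5891, 0.4571, 0.001 ]), array([0.5694, 0.1815, 0.001 ]), array([0.3105, 0.1984, 0.001 ]), array([0.3299, 0.4755, 0.001 ])]
case rim [array([ 0.5141, -0.2407,  0.048 ]), array([ 0.4047, -0.4587,  0.048 ]), array([ 0.2964, -0.4059,  0.048 ]), array([ 0.4087, -0.1841,  0.048 ])]
lid top [array([ 0.4955, -0.2343,  0.3084]), array([[ 0.5747, -0.2709,  0.155 ]]), array([[ 0.4596, -0.4934,  0.155 ]])]
```

```bash
cat > plan.py <<'E'
from h import *
from scipy.spatial.transform import Rotation as Ro, Slerp
def plan(pos,rpy,n=None,grip=1,show=True,vmax=45,wmax=8):
    s=r.get_state(); p=np.array(s["tcp_pos"]); R0=Ro.from_euler("xyz",s["eef_rot"],degrees=True); R1=Ro.from_euler("xyz",rpy,degrees=True)
    d=np.array(pos)-p; rv=(R0.inv()*R1).as_rotvec(); a=np.degrees(np.linalg.norm(rv))
    if n is None: n=int(max(1,np.ceil(np.linalg.norm(d)*1000/vmax),np.ceil(a/wmax)))
    sl=Slerp([0,1],Ro.concatenate([R0,R1])); rows=[]
    for k in range(n):
        Rk=sl(k/n); t=Rk.inv().apply(d/n)*1000
        rows.append([round(float(v),3) for v in rv/n]+[round(float(v),1) for v in t]+[grip])
    print("t",round(s["time_s"],2),"tcp",p.round(4),np.round(s["eef_rot"],2),"F",np.round(s["contact_force"],1),"w",round(s["gripper_width"],4))
    if show:
        for q in rows: print(q)
    return rows
E
python3 -c "
from plan import *
plan([0.39,-0.35,0.25],[180,0,153.3])"
```

```text
t 0.15 tcp [ 0.221  -0.6374  0.2259] [-1.7999e+02 -7.0000e-02  1.0912e+02] F [-0.7  0.2  0.1] w 0.0878
[0.0, -0.0, -0.096, 27.0, 31.7, -3.0, 1]
[0.0, -0.0, -0.096, 23.8, 34.2, -3.0, 1]
[0.0, -0.0, -0.096, 20.4, 36.3, -3.0, 1]
[0.0, -0.0, -0.096, 16.9, 38.1, -3.0, 1]
[0.0, -0.0, -0.096, 13.1, 39.6, -3.0, 1]
[0.0, -0.0, -0.096, 9.2, 40.6, -3.0, 1]
[0.0, -0.0, -0.096, 5.3, 41.3, -3.0, 1]
[0.0, -0.0, -0.096, 1.3, 41.7, -3.0, 1]
```

Request:
step_arm:
  deltas:
    - [0, 0, -0.096, 27, 32, -3, 1]
    - [0, 0, -0.096, 24, 34, -3, 1]
    - [0, 0, -0.096, 20, 36, -3, 1]
    - [0, 0, -0.096, 17, 38, -3, 1]
    - [0, 0, -0.096, 13, 40, -3, 1]
    - [0, 0, -0.096, 9, 41, -3, 1]
    - [0, 0, -0.096, 5, 41, -3, 1]
    - [0, 0, -0.096, 1, 42, -3, 1]
    - [0, 0, 0, 0, 0, 0, 1]

```text
time_s: 1.05
tcp_pos: [0.3923, -0.3385, 0.2469]
eef_rot: [179.8, -0.4, 154.7]
contact_force: [0.1, -0.6, 0.4]
gripper_width: 0.0876
```

```bash
python3 -c "
from plan import *
import pickle
i=r.camera_info('wrist');im=r.capture('wrist');cv2.imwrite('pics/w1.png',im[:,:,::-1]);pickle.dump(i,open('w1.pkl','wb'))
plan([0.62,0.0,0.25],[180,0,182.6])"
```

```text
t 1.1 tcp [ 0.3914 -0.3396  0.2467] [179.79  -0.39 154.55] F [ 0.1 -0.9  0.2] w 0.0875
[0.001, -0.001, -0.049, -6.0, 40.5, -0.2, 1]
[0.001, -0.001, -0.049, -8.0, 40.1, -0.2, 1]
[0.001, -0.001, -0.049, -10.0, 39.7, -0.3, 1]
[0.001, -0.001, -0.049, -11.9, 39.2, -0.3, 1]
[0.001, -0.001, -0.049, -13.8, 38.5, -0.3, 1]
[0.001, -0.001, -0.049, -15.7, 37.8, -0.3, 1]
[0.001, -0.001, -0.049, -17.5, 37.0, -0.3, 1]
[0.001, -0.001, -0.049, -19.3, 36.1, -0.3, 1]
[0.001, -0.001, -0.049, -21.0, 35.1, -0.3, 1]
[0.001, -0.001, -0.049, -22.7, 34.0, -0.3, 1]
```

View pics/w1.png

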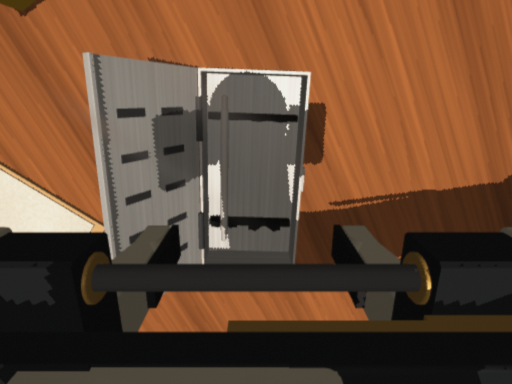

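```bash
python3 - <<'E'
from h import *
im=cv2.imread("pics/w1.png")[:,:,::-1]
crop(im,185,55,325,270,2.75,"pics/w1c.png")
crop(im,190,60,320,130,6,"pics/w1d.png"); crop(im,190,200,320,270,6,"pics/w1e.png")
E
```

```text
(no output)
```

View pics/w1d.png

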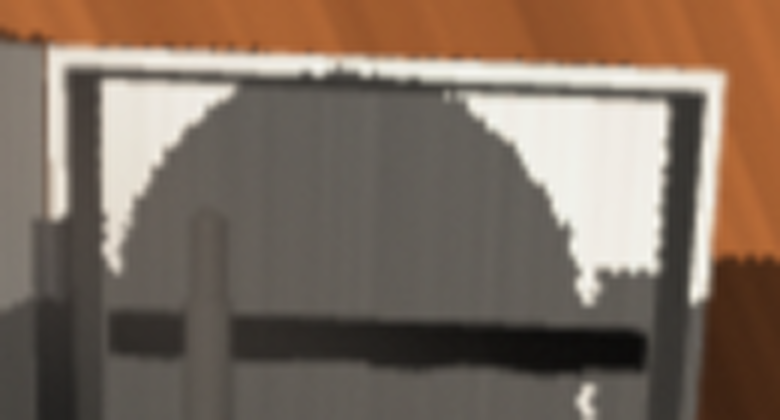

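View pics/w1e.png

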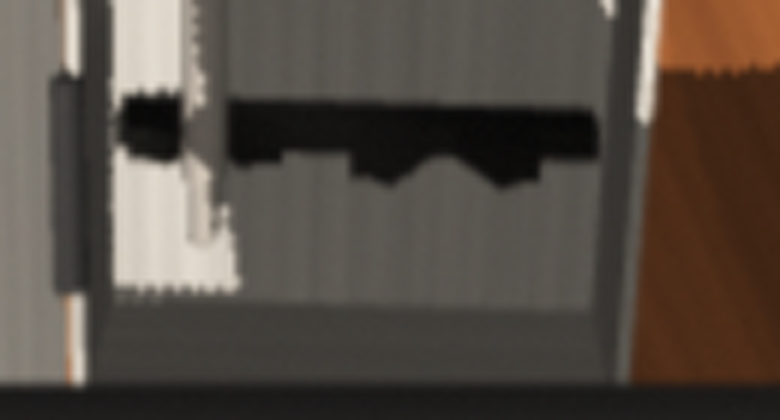

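```bash
python3 - <<'E'
from h import *
import pickle
np.set_printoptions(precision=4,suppress=True)
W=pickle.load(open("w1.pkl","rb"))
d=lambda p:(np.array(p)+.5)/6-.5+[190,60]
e=lambda p:(np.array(p)+.5)/6-.5+[190,200]
P=lambda q,z:onz(W,q,z)[0]
tl,tr=P(d((48,46)),.048),P(d((724,72)),.048); bl,br=P(e((66,370)),.048),P(e((631,370)),.048)
print(tl,tr,bl,br, np.linalg.norm(tl-tr),np.linalg.norm(bl-br))
for a,b in((bl,tl),(br,tr)): print("y ang",np.degrees(np.arctan2(*(b-a)[[1,0]])))
print("x ang",np.degrees(np.arctan2(*(tl-tr)[[1,0]])))
yaw=np.radians(np.mean([np.degrees(np.arctan2(*(tl-bl)[[1,0]]))-90,np.degrees(np.arctan2(*(tr-br)[[1,0]]))-90,np.degrees(np.arctan2(*(tl-tr)[[1,0]]))]));print(np.degrees(yaw))
ex=np.array([np.cos(yaw),np.sin(yaw),0]);ey=np.array([-ex[1],ex[0],0])
print("c",(tl+tr)/2-ey*.125)
c=(tl+tr)/2-ey*.125
for n,q in(("V1",P(e((390,182)),.032)),("V2",P(e((505,184)),.032)),("slim top",P(d((208,212)),.033)),("slim bot",P(e((202,242)),.033)),("bar top",P(d((640,330)),.032)),):
  print(n,[(q-c)@ex,(q-c)@ey])
E
```

```text
[ 0.4017 -0.4624  0.048 ] [ 0.2915 -0.4054  0.048 ] [ 0.5137 -0.2485  0.048 ] [ 0.4002 -0.1942  0.048 ] 0.12410569179093131 0.12582544656121356
y ang -117.64185306242771
y ang -117.2467459817446
x ang -27.350505598539918
-147.4130348809041
c [ 0.2792 -0.3286  0.048 ]
V1 [np.float64(-0.17015866532639268), np.float64(0.017840863317860056)]
V2 [np.float64(-0.156897959291727), np.float64(-0.004392647502062663)]
slim top [np.float64(-0.04143038431825612), np.float64(0.14038377275302028)]
slim bot [np.float64(-0.20489010844660963), np.float64(0.04635257908374677)]
bar top [np.float64(-0.015078697184936986), np.float64(0.0558336746845419)]
```

```bash
python3 - <<'E'
from h import *
import pickle
np.set_printoptions(precision=4,suppress=True)
W=pickle.load(open("w1.pkl","rb"))
d=lambda p:(np.array(p)+.5)/6-.5+[190,60]
e=lambda p:(np.array(p)+.5)/6-.5+[190,200]
P=lambda q,z:onz(W,q,z)[0]
tl,tr=P(d((48,46)),.048),P(d((724,72)),.048); bl,br=P(e((66,370)),.048),P(e((631,370)),.048)
yaw=np.radians(-27.42)
ex=np.array([np.cos(yaw),np.sin(yaw),0]);ey=np.array([-ex[1],ex[0],0])
c=(tl+tr)/2+ey*.125; c[2]=0
m=(bl+br)/2
print("c",c,"mid check x of bottom mid",(m-c)@ex)
for n,q in(("V1",P(e((390,182)),.032)),("V2",P(e((505,184)),.032)),("slim top",P(d((208,212)),.033)),("slim bot",P(e((202,242)),.033)),("bar top R end",P(d((640,330)),.032)),("bar bot",P(e((590,130)),.032)),):
  print(n,(q-c)@ex,(q-c)@ey)
# top camera rim corners centre
print("rest",c-ex*.02)
E
```

```text
c [ 0.4041 -0.323   0.    ] mid check x of bottom mid 0.00010837440354102376
V1 -0.007747629174076697 0.07594035483770267
V2 -0.03363272252853293 0.0755698552445511
slim top 0.03403450327912293 -0.0968079834808089
slim bot 0.03430803878906632 0.09176792159009525
bar top R end -0.052366237357982 -0.07736466803509925
bar bot -0.05186565115028634 0.061760966634437114
rest [ 0.3864 -0.3138  0.    ]
```

```bash
python3 -c "
from plan import *
plan([0.54,0.12,0.25],[180,0,182.6],n=12)"
```

```text
t 1.1 tcp [ 0.3914 -0.3396  0.2467] [179.79  -0.39 154.55] F [ 0.1 -0.9  0.2] w 0.0875
[0.0, -0.0, -0.041, 5.3, 39.9, -0.1, 1]
[0.0, -0.0, -0.041, 3.6, 40.1, -0.1, 1]
[0.0, -0.0, -0.041, 2.0, 40.2, -0.1, 1]
[0.0, -0.0, -0.041, 0.4, 40.3, -0.2, 1]
[0.0, -0.0, -0.041, -1.3, 40.2, -0.2, 1]
[0.0, -0.0, -0.041, -2.9, 40.2, -0.2, 1]
[0.0, -0.0, -0.041, -4.5, 40.0, -0.2, 1]
[0.0, -0.0, -0.041, -6.2, 39.8, -0.2, 1]
[0.0, -0.0, -0.041, -7.8, 39.5, -0.2, 1]
[0.0, -0.0, -0.041, -9.4, 39.1, -0.2, 1]
[0.0, -0.0, -0.041, -11.0, 38.7, -0.3, 1]
[0.0, -0.0, -0.041, -12.6, 38.2, -0.3, 1]
```

Request:
step_arm:
  deltas:
    - [0, 0, -0.041, 5, 42, 0, 1]
    - [0, 0, -0.041, 4, 42, 0, 1]
    - [0, 0, -0.041, 2, 42, 0, 1]
    - [0, 0, -0.041, 0, 42, 0, 1]
    - [0, 0, -0.041, -1, 42, 0, 1]
    - [0, 0, -0.041, -3, 42, 0, 1]
    - [0, 0, -0.041, -5, 42, 0, 1]
    - [0, 0, -0.041, -6, 42, 0, 1]
    - [0, 0, -0.041, -8, 42, 0, 1]
    - [0, 0, -0.041, -9, 42, 0, 1]

```text
time_s: 2.1
tcp_pos: [0.5224, 0.0656, 0.2463]
eef_rot: [179.7, -0.5, 177.4]
contact_force: [0.9, -1.0, -0.1]
gripper_width: 0.0874
```

Request:
step_arm:
  deltas:
    - [0, 0, -0.041, -11, 36, 0, 1]
    - [0, 0, -0.041, -12, 30, 0, 1]
    - [0, 0, 0, 0, 0, 0, 1]

```text
time_s: 2.4
tcp_pos: [0.5497, 0.1351, 0.2447]
eef_rot: [179.8, -0.6, -177.8]
contact_force: [-0.1, 0.2, -0.9]
gripper_width: 0.0875
```

```bash
python3 -c "
from plan import *
import pickle
i=r.camera_info('wrist');im=r.capture('wrist');cv2.imwrite('pics/w2.png',im[:,:,::-1]);pickle.dump(i,open('w2.pkl','wb'))
plan([0.47,0.30,0.2],[180,0,165.4])"
```

```text
t 2.45 tcp [0.5489 0.1337 0.2446] [ 179.78   -0.6  -177.84] F [-0.4  0.6 -0. ] w 0.0878
[0.0, -0.002, 0.058, 14.4, 33.8, 9.2, 1]
[0.0, -0.002, 0.058, 16.4, 32.9, 9.2, 1]
[0.0, -0.002, 0.058, 18.3, 31.9, 9.1, 1]
[0.0, -0.002, 0.058, 20.2, 30.8, 9.0, 1]
[0.0, -0.002, 0.058, 21.9, 29.5, 9.0, 1]
```

View pics/w2.png

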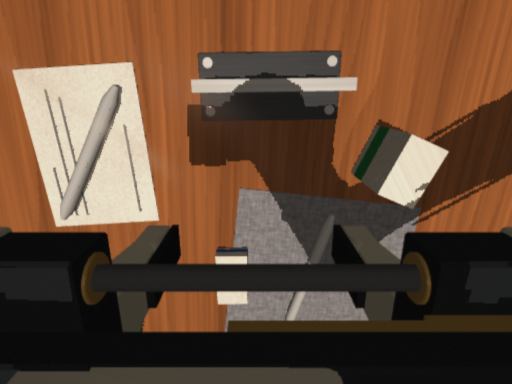

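```bash
python3 - <<'E'
from h import *
import pickle
np.set_printoptions(precision=4,suppress=True)
W=pickle.load(open("w2.pkl","rb")); im=cv2.imread("pics/w2.png")
crop(im[:,:,::-1],185,45,365,125,4.4,"pics/w2c.png")
g=cv2.cvtColor(im,cv2.COLOR_BGR2GRAY); roi=np.zeros_like(g); roi[70:98,185:365]=1
m=((g>140)&(roi>0)).astype(np.uint8); n,l,st,c=cv2.connectedComponentsWithStats(m); k=1+np.argmax(st[1:,4]); print(st[k])
rect=cv2.minAreaRect(np.argwhere(l==k)[:,::-1].astype(np.float32)); b=cv2.boxPoints(rect); print(rect)
Q=onz(W,b,.093); print(Q, Q.mean(0))
for s in [(207,62),(332,61),(210,111),(329,110)]: print(s,onz(W,s,.01)[0])
E
```

```text
[288  77  70  14 816]
((322.5, 83.5), (13.0, 69.0), 90.0)
[[0.5197 0.0386 0.093 ]
 [0.4531 0.036  0.093 ]
 [0.4514 0.0479 0.093 ]
 [0.5189 0.0505 0.093 ]] [0.4858 0.0432 0.093 ]
(207, 62) [0.6092 0.0213 0.01  ]
(332, 61) [0.459  0.0142 0.01  ]
(210, 111) [0.606  0.0783 0.01  ]
(329, 110) [0.4563 0.0714 0.01  ]
```

View pics/w2c.png

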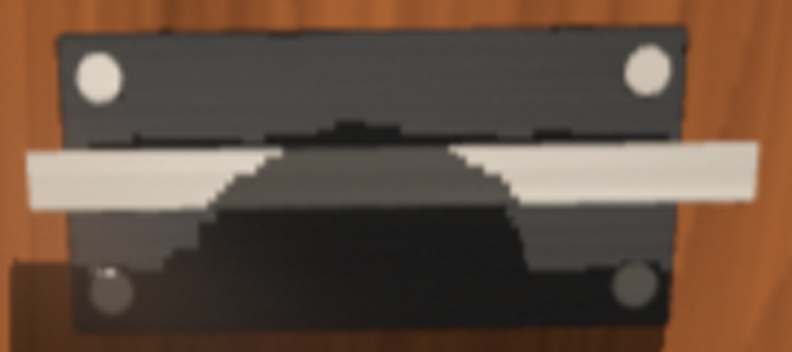

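```bash
python3 - <<'E'
from h import *
import pickle
np.set_printoptions(precision=4,suppress=True)
W=pickle.load(open("w2.pkl","rb"))
d=lambda p:(np.array(p)+.5)/4.4-.5+[185,45]
Q=[onz(W,d(p),.093)[0] for p in [(26,153),(31,211),(758,142),(756,200)]]; print(np.array(Q),np.mean(Q,0))
S=[onz(W,d(p),.01)[0] for p in [(99,78),(648,70),(111,291),(635,284)]];print(np.array(S),np.mean(S,0))
for a in (Q[0]-Q[2],Q[1]-Q[3],S[0]-S[1],S[2]-S[3]): print(np.degrees(np.arctan2(a[1],a[0])),np.linalg.norm(a))
im=cv2.imread("pics/w2.png")[:,:,::-1]
crop(im,190,180,390,330,3.9,"pics/w2d.png")
T=r.camera_info("top");print(proj(T,[.4626,.3087,.009]))
E
```

```text
[[0.6135 0.0444 0.093 ]
 [0.6127 0.0565 0.093 ]
 [0.4532 0.0359 0.093 ]
 [0.452  0.048  0.093 ]] [0.5328 0.0462 0.093 ]
[[0.6091 0.0216 0.01  ]
 [0.4592 0.0137 0.01  ]
 [0.6062 0.078  0.01  ]
 [0.4565 0.0704 0.01  ]] [0.5327 0.0459 0.01  ]
3.0453059612379043 0.16046263465566393
3.0409079357732063 0.16090011542855653
3.0363632089345343 0.15012963323855688
2.922426124305868 0.14994375329517068
[[179.8391 222.7224]]
```

```bash
python3 -c "
from plan import *
plan([0.4714,0.3426,0.15],[180,0,165.4],n=7)"
```

```text
t 2.45 tcp [0.5489 0.1337 0.2446] [ 179.78   -0.6  -177.84] F [-0.4  0.6 -0. ] w 0.0878
[0.0, -0.002, 0.042, 9.8, 30.2, 13.7, 1]
[0.0, -0.002, 0.042, 11.1, 29.7, 13.7, 1]
[0.0, -0.002, 0.042, 12.3, 29.3, 13.7, 1]
[0.0, -0.002, 0.042, 13.6, 28.7, 13.7, 1]
[0.0, -0.002, 0.042, 14.8, 28.1, 13.6, 1]
[0.0, -0.002, 0.042, 16.0, 27.5, 13.6, 1]
[0.0, -0.002, 0.042, 17.1, 26.8, 13.6, 1]
```

Request:
step_arm:
  deltas:
    - [0, -0.002, 0.042, 10, 30, 14, 1]
    - [0, -0.002, 0.042, 11, 30, 14, 1]
    - [0, -0.002, 0.042, 12, 29, 14, 1]
    - [0, -0.002, 0.042, 14, 29, 14, 1]
    - [0, -0.002, 0.042, 15, 28, 14, 0.3]
    - [0, 0, 0.042, 16, 27, 14, 0.3]
    - [0, 0, 0.042, 17, 26, 13, 0.3]
    - [0, 0, 0, 0, 0, 0, 0.3]

```text
time_s: 3.25
tcp_pos: [0.4743, 0.3363, 0.1442]
eef_rot: [-180.0, -0.0, 163.2]
contact_force: [-0.3, -0.9, -0.1]
gripper_width: 0.0612
```

```bash
python3 -c "
from plan import *
import pickle
i=r.camera_info('wrist');im=r.capture('wrist');cv2.imwrite('pics/w3.png',im[:,:,::-1]);pickle.dump(i,open('w3.pkl','wb'))
plan([0.4714,0.3426,0.003],[180,0,165.4],grip=0.3)"
```

```text
t 3.3 tcp [0.4748 0.3352 0.145 ] [-1.7997e+02 -2.0000e-02  1.6329e+02] F [ 0.6 -0.1  0.1] w 0.0591
[-0.0, -0.0, -0.009, 1.3, 1.5, 35.5, 0.3]
[-0.0, -0.0, -0.009, 1.3, 1.6, 35.5, 0.3]
[-0.0, -0.0, -0.009, 1.3, 1.6, 35.5, 0.3]
[-0.0, -0.0, -0.009, 1.3, 1.6, 35.5, 0.3]
```

View pics/w3.png

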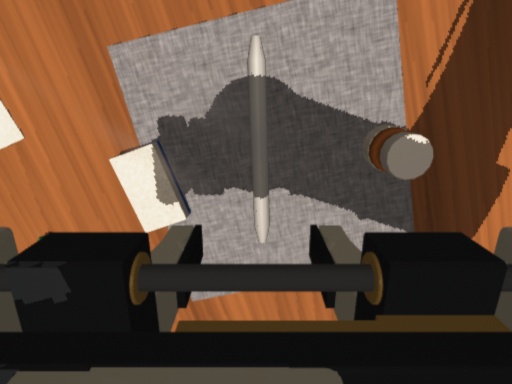

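```bash
python3 - <<'E'
from h import *
import pickle
np.set_printoptions(precision=4,suppress=True)
W=pickle.load(open("w3.pkl","rb")); im=cv2.imread("pics/w3.png")
crop(im[:,:,::-1],200,20,320,250,2.6,"pics/w3c.png")
a,b=onz(W,[(256,34),(262.5,242)],.009); print(a,b,np.linalg.norm(a-b),(a+b)/2)
d=b-a; print("ang",np.degrees(np.arctan2(d[1],d[0])))
for row in (90,138,180):
    print(row,cv2.cvtColor(im,cv2.COLOR_BGR2GRAY)[row,240:280])
E
```

```text
[0.4351 0.2112 0.009 ] [0.4869 0.407  0.009 ] 0.20242729749110522 [0.461  0.3091 0.009 ]
ang 75.19818075993902
90 [63 61 62 64 65 67 66 64 61 71 78 82 85 88 91 95 98 99 95 92 90 89 88 86
 82 75 65 63 65 62 61 61 60 61 61 55 52 51 53 55]
138 [60 62 65 66 65 66 68 68 66 65 66 70 76 80 83 85 87 90 93 92 88 85 85 85
 83 79 76 66 65 67 62 64 66 66 65 66 68 68 66 67]
180 [68 67 63 61 64 66 67 70 68 63 62 59 61 73 78 82 85 88 90 92 93 90 87 86
 85 83 79 75 64 62 62 62 64 66 66 67 68 68 66 66]
```

View pics/w3c.png

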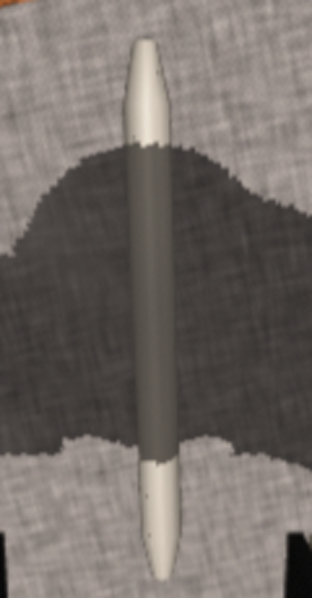

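Request:
step_arm:
  deltas:
    - [0, 0, -0.035, 6.4, 6.0, 30, 0.1]
    - [0, 0, 0, 0, 0, 35, 0.1]
    - [0, 0, 0, 0, 0, 25, 0.1]
    - [0, 0, 0, 0, 0, 0, 0.1]

```text
time_s: 3.7
tcp_pos: [0.4742, 0.3383, 0.0555]
eef_rot: [179.8, 0.1, 165.0]
contact_force: [0.6, 0.5, -0.2]
gripper_width: 0.0484
```

```bash
python3 -c "
from plan import *
plan([0.4704,0.3428,0.004],[180,0,165.3],grip=0.1)"
```

```text
t 3.7 tcp [0.4742 0.3383 0.0555] [1.7982e+02 1.3000e-01 1.6505e+02] F [ 0.6  0.5 -0.2] w 0.0484
[0.002, 0.001, -0.002, 2.4, 1.6, 25.7, 0.1]
[0.002, 0.001, -0.002, 2.4, 1.6, 25.7, 0.1]
```

Request:
step_arm:
  deltas:
    - [0.002, 0, -0.004, 5, 3.5, 20, 0.1]
    - [0, 0, 0, 1, 1, 20, 0.1]
    - [0, 0, 0, 0, 0, 6, 0.1]
    - [0, 0, 0, 0, 0, 0, 0.1]

```text
time_s: 4.1
tcp_pos: [0.4743, 0.342, 0.014]
eef_rot: [179.7, 0.3, 165.0]
contact_force: [0.2, -0.4, -0.1]
gripper_width: 0.0481
```

```bash
python3 -c "
from plan import *
plan([0.4704,0.3428,0.004],[180,0,165.3],grip=0.1)"
```

```text
t 4.1 tcp [0.4743 0.342  0.014 ] [179.71   0.31 165.01] F [ 0.2 -0.4 -0.1] w 0.0481
[0.005, 0.005, -0.005, 4.0, -0.3, 10.0, 0.1]
```

Request:
step_arm:
  deltas:
    - [0.005, 0.005, -0.005, 4, 0, 8, 0.1]
    - [0, 0, 0, 0, 0, 0, 0.1]

```text
time_s: 4.3
tcp_pos: [0.4716, 0.3433, 0.0081]
eef_rot: [179.9, 0.1, 165.3]
contact_force: [-0.3, -0.2, -0.3]
gripper_width: 0.0481
```

```bash
python3 -c "
from plan import *
plan([0.4704,0.3428,0.004],[180,0,165.3],grip=0.1)"
```

```text
t 4.3 tcp [0.4716 0.3433 0.0081] [1.7986e+02 8.0000e-02 1.6526e+02] F [-0.3 -0.2 -0.3] w 0.0481
[0.003, 0.001, -0.001, 1.1, -0.8, 4.1, 0.1]
```

Request:
step_arm:
  deltas:
    - [0.003, 0, 0, 1, -1, 5, 0.1]
    - [0, 0, 0, 0, 0, 0, 0.1]
    - [0, 0, 0, 0, 0, 0, -1]
    - [0, 0, 0, 0, 0, 0, -1]
    - [0, 0, 0, 0, 0, 0, -1]
    - [0, 0, 0, 0, 0, 0, -1]
  squeeze: 40

```text
time_s: 4.9
tcp_pos: [0.471, 0.3437, 0.0047]
eef_rot: [179.9, 0.2, 165.3]
contact_force: [0.9, -0.2, -0.8]
gripper_width: 0.0218
```

Request:
step_arm:
  deltas:
    - [0, 0, 0, 0, 0, 0, -1]
    - [0, 0, 0, 0, 0, 0, -1]
    - [0, 0, 0, 0, 0, 0, -1]

```text
time_s: 5.2
tcp_pos: [0.4711, 0.3437, 0.0047]
eef_rot: [179.9, 0.2, 165.3]
contact_force: [0.0, 0.5, 0.0]
gripper_width: 0.0153
```

Request:
step_arm:
  deltas:
    - [0, 0, 0, 0, 0, -20, -1]
    - [0, 0, 0, 0, 0, -30, -1]
    - [0, 0, 0, 0, 0, -30, -1]
    - [0, 0, 0, 0, 0, 0, -1]

```text
time_s: 5.6
tcp_pos: [0.4696, 0.3422, 0.085]
eef_rot: [-179.8, 0.0, 165.3]
contact_force: [1.3, 0.3, -1.4]
gripper_width: 0.0155
```

```bash
python3 -c "
from plan import *
plan([0.580,0.2145,0.075],[180,0,183],grip=-1)
i=r.camera_info('wrist');im=r.capture('wrist');cv2.imwrite('pics/w4.png',im[:,:,::-1])"
```

```text
t 5.6 tcp [0.4696 0.3422 0.085 ] [-1.7983e+02  2.0000e-02  1.6527e+02] F [ 1.3  0.3 -1.4] w 0.0155
[-0.001, -0.0, -0.077, -34.8, -23.8, 2.6, -1]
[-0.001, -0.0, -0.077, -32.9, -26.5, 2.6, -1]
[-0.001, -0.0, -0.077, -30.7, -28.9, 2.6, -1]
[-0.001, -0.0, -0.077, -28.4, -31.2, 2.5, -1]
```

View pics/w4.png

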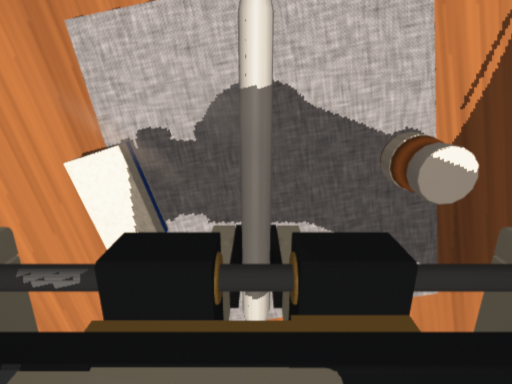

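Request:
step_arm:
  deltas:
    - [0, 0, -0.062, -28, -18, 2, -1]
    - [0, 0, -0.062, -27, -20, 3, -1]
    - [0, 0, -0.062, -26, -21, 3, -1]
    - [0, 0, -0.062, -24, -23, 3, -1]
    - [0, 0, -0.062, -23, -24, 3, -1]
    - [0, 0, 0, 0, 0, 0, -1]

```text
time_s: 6.25
tcp_pos: [0.5817, 0.214, 0.0619]
eef_rot: [-179.6, -0.6, -176.1]
contact_force: [0.3, 0.4, -1.7]
gripper_width: 0.0154
```

```bash
python3 -c "
from plan import *
plan([0.580,0.2145,0.056],[180,0,183],grip=-1)"
```

```text
t 6.25 tcp [0.5817 0.214  0.0619] [-179.59   -0.62 -176.13] F [ 0.3  0.4 -1.7] w 0.0154
[-0.007, -0.011, 0.015, 1.6, 0.7, 5.9, -1]
```

Request:
step_arm:
  deltas:
    - [-0.007, -0.011, 0.015, 1.5, 0.5, 6, -1]
    - [0, 0, 0, 0, 0, 0, -1]

```text
time_s: 6.45
tcp_pos: [0.579, 0.2121, 0.0525]
eef_rot: [-179.9, -0.2, -177.2]
contact_force: [-0.8, -0.1, -1.8]
gripper_width: 0.0154
```

```bash
python3 -c "
from plan import *
import pickle
plan([0.580,0.2145,0.056],[180,0,183],grip=-1)
for n in ('wrist','side'):
  i=r.camera_info(n);im=r.capture(n);cv2.imwrite('pics/5%s.png'%n,im[:,:,::-1]);pickle.dump(i,open('5%s.pkl'%n,'wb'))
crop(im,200,150,340,320,3.5,'pics/5sc.png')
"
```

```text
t 6.45 tcp [0.579  0.2121 0.0525] [-179.87   -0.22 -177.24] F [-0.8 -0.1 -1.8] w 0.0154
[-0.002, -0.004, -0.004, -1.1, 2.3, -3.5, -1]
```

View pics/5wrist.png

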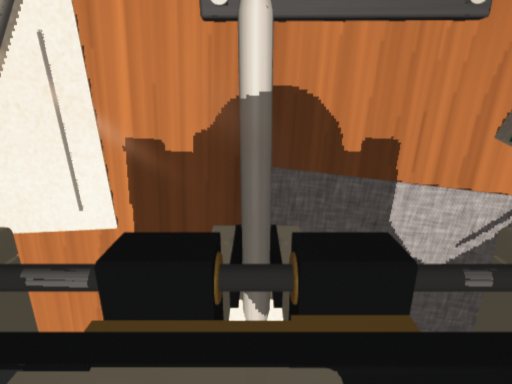

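View pics/5sc.png

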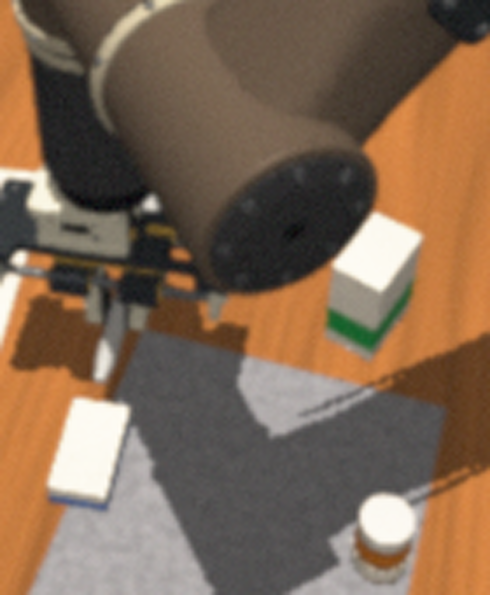

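```bash
cat > gs.py <<'E'
from plan import *
import sys
C=np.array([0.533,0.0459]); A=np.radians(3.0); OFF=float(open('off.txt').read()) if __import__('os').path.exists('off.txt') else 36.
def gs():
    s=r.get_state(); d=s["tcp_pos"][:2]-C; gx=d@[np.cos(A),np.sin(A)]*1000; gy=d@[-np.sin(A),np.cos(A)]*1000
    print("t%.2f gauge tcp x %.1f y %.1f z %.1f | rod centre y %.1f z~%.1f"%(s["time_s"],gx,gy,s["tcp_pos"][2]*1000,gy-OFF,s["tcp_pos"][2]*1000+4),"rpy",np.round(s["eef_rot"],2),"yaw err %.2f"%((s["eef_rot"][2]-183+180)%360-180),"F",np.round(s["contact_force"],1),"M",np.round(s["moment"],2),"w %.4f"%s["gripper_width"])
def tgt(gx,gy,z,yaw=183,**k):
    p=C+(gx*np.array([np.cos(A),np.sin(A)])+gy*np.array([-np.sin(A),np.cos(A)]))/1000
    return plan([p[0],p[1],z/1000],[180,0,yaw],**k)
if __name__=="__main__":
    gs()
    if len(sys.argv)>3: tgt(*map(float,sys.argv[1:4]),grip=float(sys.argv[4]) if len(sys.argv)>4 else -1)
E
python3 gs.py 56 166 56
```

```text
t6.55 gauge tcp x 55.6 y 164.5 z 53.8 | rod centre y 128.5 z~57.8 rpy [-1.7990e+02 -1.3000e-01 -1.7712e+02] yaw err -0.12 F [ 1.4  0.2 -1.2] M [ 0.15  0.11 -0.01] w 0.0155
t 6.55 tcp [0.5799 0.2131 0.0538] [-1.7990e+02 -1.3000e-01 -1.7712e+02] F [ 1.4  0.2 -1.2] w 0.0155
[-0.002, -0.002, -0.002, -0.4, 1.5, -2.2, -1]
```

Request:
step_arm:
  deltas:
    - [0, -0.002, 0, -0.4, -6, -2, -1]
    - [0, 0, 0, 0, -6, 0, -1]
    - [0, 0, 0, 0, -5, 0, -1]
    - [0, 0, 0, 0, 0, 0, -1]
    - [0, 0, 0, 0, 0, 0, -1]

```text
time_s: 7.05
tcp_pos: [0.5811, 0.1962, 0.057]
eef_rot: [-179.9, 0.0, -177.0]
contact_force: [0.4, -0.3, -1.8]
gripper_width: 0.0153
```

```bash
python3 gs.py 56 108 56; python3 -c "
from h import *
im=r.capture('top'); crop(im,190,150,330,260,5.5,'pics/6t.png')"
```

```text
t7.05 gauge tcp x 55.9 y 147.6 z 57.0 | rod centre y 111.6 z~61.0 rpy [-1.7993e+02  4.0000e-02 -1.7697e+02] yaw err 0.03 F [ 0.4 -0.3 -1.8] M [ 0.1   0.11 -0.05] w 0.0153
t 7.05 tcp [0.5811 0.1962 0.057 ] [-1.7993e+02  4.0000e-02 -1.7697e+02] F [ 0.4 -0.3 -1.8] w 0.0153
[-0.001, 0.001, 0.0, -0.1, -39.6, 1.0, -1]
```

View pics/6t.png

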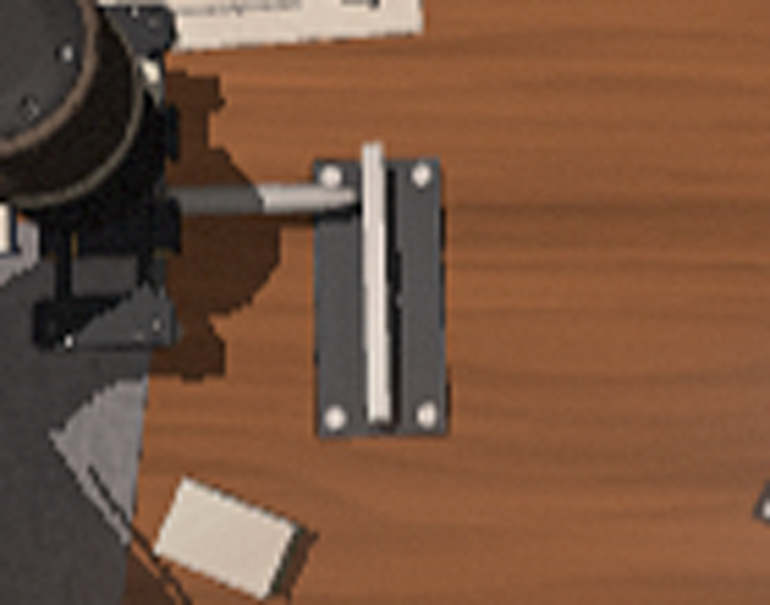

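```bash
python3 -c "
from gs import *
T=r.camera_info('top')
for p in [(355,197),(250,201)]:
  q=onz(T,[(p[0]+.5)/5.5-.5+190,(p[1]+.5)/5.5-.5+150],.06)[0][:2]-C; print(q@[np.cos(A),np.sin(A)],q@[-np.sin(A),np.cos(A)])"
```

```text
0.05571888058216012 0.011158635268151425
0.0550409791007256 0.07380054378962272
```

Request:
step_arm:
  deltas:
    - [0, 0, 0, 0, -8, 0.5, -1]
    - [0, 0, 0, 0, -6, 0, -1]
    - [0, 0, 0, 0, 0, 0, -1]

```text
time_s: 7.4
tcp_pos: [0.5818, 0.1813, 0.0565]
eef_rot: [-179.9, 0.0, -176.9]
contact_force: [-0.2, 0.1, -2.0]
gripper_width: 0.0153
```

```bash
python3 gs.py 56 108 56
```

```text
t7.40 gauge tcp x 55.8 y 132.7 z 56.5 | rod centre y 96.7 z~60.5 rpy [-1.7993e+02  4.0000e-02 -1.7694e+02] yaw err 0.06 F [-0.2  0.1 -2. ] M [ 0.08  0.12 -0.  ] w 0.0153
t 7.4 tcp [0.5818 0.1813 0.0565] [-1.7993e+02  4.0000e-02 -1.7694e+02] F [-0.2  0.1 -2. ] w 0.0153
[-0.001, 0.001, 0.001, -0.1, -24.7, 0.5, -1]
```

Nose measured at gauge x 55.7 and already ~9 mm into hole 1 with no force; continue.

Request:
step_arm:
  deltas:
    - [0, 0, 0, 0, -8, 0.5, -1]
    - [0, 0, 0, 0, -8, 0, -1]
    - [0, 0, 0, 0, -8, 0, -1]
    - [0, 0, 0, 0, -4, 0, -1]
    - [0, 0, 0, 0, 0, 0, -1]

```text
time_s: 7.9
tcp_pos: [0.5834, 0.1501, 0.0559]
eef_rot: [-179.9, 0.0, -177.0]
contact_force: [0.0, 0.4, -2.1]
gripper_width: 0.0155
```

```bash
python3 gs.py 56 150 56
```

```text
t7.90 gauge tcp x 55.8 y 101.5 z 55.9 | rod centre y 65.5 z~59.9 rpy [-1.7992e+02  2.0000e-02 -1.7698e+02] yaw err 0.02 F [ 0.   0.4 -2.1] M [ 0.07  0.1  -0.04] w 0.0155
t 7.9 tcp [0.5834 0.1501 0.0559] [-1.7992e+02  2.0000e-02 -1.7698e+02] F [ 0.   0.4 -2.1] w 0.0155
[-0.001, 0.0, 0.0, -0.1, 24.3, -0.1, -1]
[-0.001, 0.0, 0.0, -0.1, 24.3, -0.1, -1]
```

Request:
step_arm:
  deltas:
    - [0, 0, 0, 0, 14, 0, -1]
    - [0, 0, 0, 0, 20, 0, -1]
    - [0, 0, 0, 0, 18, 0, -1]
    - [0, 0, 0, 0, 0, 0, -1]
    - [0, 0, 0, 10, 0, 0, -1]
    - [0, 0, 0, 12, 0, 0, -1]
    - [0, 0, 0, 8, 0, 0, -1]
    - [0, 0, 0, 0, 0, 0, -1]

```text
time_s: 8.7
tcp_pos: [0.547, 0.2071, 0.0554]
eef_rot: [-179.9, 0.0, -176.9]
contact_force: [0.6, 1.2, -2.2]
gripper_width: 0.0155
```

```bash
python3 gs.py 25 150 56
```

```text
t8.70 gauge tcp x 22.4 y 160.3 z 55.4 | rod centre y 124.3 z~59.4 rpy [-1.7993e+02  1.0000e-02 -1.7687e+02] yaw err 0.13 F [ 0.6  1.2 -2.2] M [0.05 0.03 0.  ] w 0.0155
t 8.7 tcp [0.547  0.2071 0.0554] [-1.7993e+02  1.0000e-02 -1.7687e+02] F [ 0.6  1.2 -2.2] w 0.0155
[-0.001, 0.0, 0.002, -2.6, -10.3, -0.6, -1]
```

Request:
step_arm:
  deltas:
    - [0, 0, 0.002, -2.5, -4, -0.5, -1]
    - [0, 0, 0, 0, -5, 0, -1]
    - [0, 0, 0, 0, -3, 0, -1]
    - [0, 0, 0, 0, 0, 0, -1]
    - [0, 0, 0, 0, 0, 0, -1]

```text
time_s: 9.2
tcp_pos: [0.5511, 0.1933, 0.0567]
eef_rot: [-180.0, 0.1, -177.1]
contact_force: [-0.2, 0.1, -2.0]
gripper_width: 0.0151
```

```bash
python3 gs.py 25 130 56
```

```text
t9.20 gauge tcp x 25.7 y 146.2 z 56.7 | rod centre y 110.2 z~60.7 rpy [-1.7996e+02  8.0000e-02 -1.7706e+02] yaw err -0.06 F [-0.2  0.1 -2. ] M [ 0.09  0.05 -0.  ] w 0.0151
t 9.2 tcp [0.5511 0.1933 0.0567] [-1.7996e+02  8.0000e-02 -1.7706e+02] F [-0.2  0.1 -2. ] w 0.0151
[-0.001, 0.001, -0.001, 0.7, -16.2, 0.7, -1]
```

Request:
step_arm:
  deltas:
    - [0, 0, 0, 0.6, -7, 0.6, -1]
    - [0, 0, 0, 0, -6, 0, -1]
    - [0, 0, 0, 0, -4, 0, -1]
    - [0, 0, 0, 0, 0, 0, -1]

```text
time_s: 9.6
tcp_pos: [0.5514, 0.1744, 0.0557]
eef_rot: [-179.9, 0.1, -177.1]
contact_force: [0.2, 0.5, -1.8]
gripper_width: 0.0154
```

```bash
python3 gs.py 25 105 56
```

```text
t9.60 gauge tcp x 25.1 y 127.4 z 55.7 | rod centre y 91.4 z~59.7 rpy [-1.7994e+02  5.0000e-02 -1.7709e+02] yaw err -0.09 F [ 0.2  0.5 -1.8] M [0.13 0.16 0.02] w 0.0154
t 9.6 tcp [0.5514 0.1744 0.0557] [-1.7994e+02  5.0000e-02 -1.7709e+02] F [ 0.2  0.5 -1.8] w 0.0154
[-0.001, 0.001, -0.002, 0.1, -22.4, -0.2, -1]
```

Request:
step_arm:
  deltas:
    - [0, 0, 0, 0, -6, 0, -1]
    - [0, 0, 0, 0, -6, 0, -1]
    - [0, 0, 0, 0, -5, 0, -1]
    - [0, 0, 0, 0, -3, 0, -1]
    - [0, 0, 0, 0, 0, 0, -1]

```text
time_s: 10.1
tcp_pos: [0.553, 0.1528, 0.0561]
eef_rot: [-180.0, 0.1, -177.1]
contact_force: [-0.7, 0.4, -2.1]
gripper_width: 0.0152
```

```bash
python3 gs.py 25 150 56
```

```text
t10.10 gauge tcp x 25.6 y 105.7 z 56.1 | rod centre y 69.7 z~60.1 rpy [-1.7996e+02  1.1000e-01 -1.7708e+02] yaw err -0.08 F [-0.7  0.4 -2.1] M [0.07 0.12 0.  ] w 0.0152
t 10.1 tcp [0.553  0.1528 0.0561] [-1.7996e+02  1.1000e-01 -1.7708e+02] F [-0.7  0.4 -2.1] w 0.0152
[-0.001, 0.002, -0.001, 0.6, 44.3, 0.1, -1]
```

Request:
step_arm:
  deltas:
    - [0, 0, 0, 0, 14, 0, -1]
    - [0, 0, 0, 0, 16, 0, -1]
    - [0, 0, 0, 0, 14, 0, -1]
    - [0, 0, 0, 0, 0, 0, -1]
    - [0, 0, 0, 8, 0, 0, -1]
    - [0, 0, 0, 10, 0, 0, -1]
    - [0, 0, 0, 7, 0, 0, -1]
    - [0, 0, 0, 0, 0, 0, -1]

```text
time_s: 10.9
tcp_pos: [0.5222, 0.2001, 0.0554]
eef_rot: [-179.9, 0.0, -177.0]
contact_force: [-0.3, 0.4, -1.6]
gripper_width: 0.0155
```

```bash
python3 gs.py -3 148 56
```

```text
t10.90 gauge tcp x -2.7 y 154.6 z 55.4 | rod centre y 118.6 z~59.4 rpy [-1.7993e+02  3.0000e-02 -1.7701e+02] yaw err -0.01 F [-0.3  0.4 -1.6] M [ 0.08  0.08 -0.01] w 0.0155
t 10.9 tcp [0.5222 0.2001 0.0554] [-1.7993e+02  3.0000e-02 -1.7701e+02] F [-0.3  0.4 -1.6] w 0.0155
[-0.001, 0.001, -0.0, 0.3, -6.6, -0.6, -1]
```

Request:
step_arm:
  deltas:
    - [0, 0, 0, 0, -6, -0.5, -1]
    - [0, 0, 0, 0, -6, 0, -1]
    - [0, 0, 0, 0, -5, 0, -1]
    - [0, 0, 0, 0, -2, 0, -1]
    - [0, 0, 0, 0, 0, 0, -1]

```text
time_s: 11.4
tcp_pos: [0.5237, 0.1786, 0.0566]
eef_rot: [-180.0, 0.1, -177.1]
contact_force: [0.7, -0.1, -1.6]
gripper_width: 0.0154
```

```bash
python3 gs.py -3 130 56
```

```text
t11.40 gauge tcp x -2.3 y 133.0 z 56.6 | rod centre y 97.0 z~60.6 rpy [-1.7996e+02  9.0000e-02 -1.7707e+02] yaw err -0.07 F [ 0.7 -0.1 -1.6] M [ 0.11  0.12 -0.03] w 0.0154
t 11.4 tcp [0.5237 0.1786 0.0566] [-1.7996e+02  9.0000e-02 -1.7707e+02] F [ 0.7 -0.1 -1.6] w 0.0154
[-0.001, 0.002, -0.001, 0.7, -3.0, 0.6, -1]
```

Request:
step_arm:
  deltas:
    - [0, 0, 0, 0.5, -3, 0.5, -1]
    - [0, 0, 0, 0, -2, 0, -1]
    - [0, 0, 0, 0, 0, 0, -1]

```text
time_s: 11.7
tcp_pos: [0.524, 0.1732, 0.0561]
eef_rot: [-180.0, 0.1, -177.1]
contact_force: [1.5, -1.0, -1.3]
gripper_width: 0.0151
```

```bash
python3 gs.py
```

```text
t11.70 gauge tcp x -2.3 y 127.6 z 56.1 | rod centre y 91.6 z~60.1 rpy [-1.7997e+02  1.1000e-01 -1.7709e+02] yaw err -0.09 F [ 1.5 -1.  -1.3] M [ 0.05  0.09 -0.03] w 0.0151
```

Request:
step_arm:
  deltas:
    - [0, 0, 0, 0, -2, 0, -1]
    - [0, 0, 0, 0, -2, 0, -1]
    - [0, 0, 0, 0, 0, 0, -1]

```text
time_s: 12.0
tcp_pos: [0.5247, 0.1697, 0.0563]
eef_rot: [180.0, 0.2, -177.1]
contact_force: [1.2, 0.8, -0.9]
gripper_width: 0.0156
```

```bash
python3 gs.py
```

```text
t12.00 gauge tcp x -1.8 y 124.1 z 56.3 | rod centre y 88.1 z~60.3 rpy [ 1.7998e+02  1.7000e-01 -1.7706e+02] yaw err -0.06 F [ 1.2  0.8 -0.9] M [ 0.1   0.15 -0.  ] w 0.0156
```

Request:
step_arm:
  deltas:
    - [0, 0, 0, 0.5, -2, 0, -1]
    - [0, 0, 0, 0, -2, 0, -1]
    - [0, 0, 0, 0, -1, 0, -1]

```text
time_s: 12.3
tcp_pos: [0.5262, 0.1693, 0.0572]
eef_rot: [179.6, 0.5, -177.1]
contact_force: [-2.3, 4.0, -1.4]
gripper_width: 0.0153
```

```bash
python3 gs.py
```

```text
t12.30 gauge tcp x -0.3 y 123.5 z 57.2 | rod centre y 87.5 z~61.2 rpy [ 179.58    0.48 -177.07] yaw err -0.07 F [-2.3  4.  -1.4] M [ 1.43  0.94 -0.18] w 0.0153
```

Request:
step_arm:
  deltas:
    - [0, 0, 0, 0, 8, 0, -1]
    - [0.003, -0.003, 0, 0, 12, 0, -1]
    - [0, 0, 0, 0, 10, 0, -1]
    - [0, 0, 0, 0, 0, 0, -1]
    - [0, 0, 0, -8, 0, 0, -1]
    - [0, 0, 0, -10, 0, 0, -1]
    - [0, 0, 0, -6, 0, 0, -1]
    - [0, 0, 0, 0, 0, 0, -1]

```text
time_s: 13.1
tcp_pos: [0.5503, 0.2029, 0.0572]
eef_rot: [179.9, 0.6, -177.0]
contact_force: [-0.1, -0.1, -2.3]
gripper_width: 0.0153
```

```bash
python3 gs.py 25 150 56;  python3 -c "
from gs import *
im=r.capture('top'); crop(im,190,150,330,260,5.5,'pics/7t.png')"
```

```text
t13.10 gauge tcp x 25.5 y 155.9 z 57.2 | rod centre y 119.9 z~61.2 rpy [ 179.87    0.59 -176.99] yaw err 0.01 F [-0.1 -0.1 -2.3] M [0.07 0.24 0.02] w 0.0153
t 13.1 tcp [0.5503 0.2029 0.0572] [ 179.87    0.59 -176.99] F [-0.1 -0.1 -2.3] w 0.0153
[0.002, 0.01, 0.0, 0.5, -5.9, 1.1, -1]
```

View pics/7t.png

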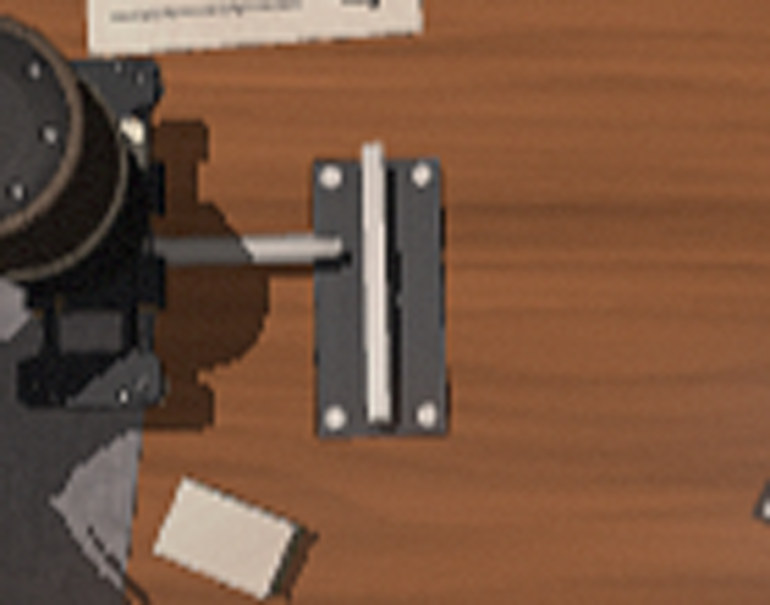

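Request:
step_arm:
  deltas:
    - [0.002, 0.009, 0, 0.5, -6, 1, -1]
    - [0, 0, 0, 0, -7, 0, -1]
    - [0, 0, 0, 0, -7, 0, -1]
    - [0, 0, 0, 0, -3, 0, -1]
    - [0, 0, 0, 0, 0, 0, -1]

```text
time_s: 13.65
tcp_pos: [0.55, 0.1763, 0.0557]
eef_rot: [-180.0, -0.0, -177.1]
contact_force: [0.4, 0.5, -1.7]
gripper_width: 0.0155
```

```bash
python3 gs.py 25 120 56
```

```text
t13.65 gauge tcp x 23.8 y 129.3 z 55.7 | rod centre y 93.3 z~59.7 rpy [-1.7998e+02 -5.0000e-02 -1.7708e+02] yaw err -0.08 F [ 0.4  0.5 -1.7] M [ 0.15 -0.07  0.06] w 0.0155
t 13.65 tcp [0.55   0.1763 0.0557] [-1.7998e+02 -5.0000e-02 -1.7708e+02] F [ 0.4  0.5 -1.7] w 0.0155
[-0.0, -0.001, -0.001, -1.2, -9.3, -0.3, -1]
```

Request:
step_arm:
  deltas:
    - [0, 0, 0, -1.2, -6, 0, -1]
    - [0, 0, 0, 0, -7, 0, -1]
    - [0, 0, 0, 0, -8, 0, -1]
    - [0, 0, 0, 0, -8, 0, -1]
    - [0, 0, 0, 0, 0, 0, -1]

```text
time_s: 14.15
tcp_pos: [0.5531, 0.1451, 0.0563]
eef_rot: [180.0, 0.0, -177.0]
contact_force: [0.6, -0.6, -0.9]
gripper_width: 0.0158
```

```bash
python3 gs.py 25 36 56
```

```text
t14.15 gauge tcp x 25.2 y 98.0 z 56.3 | rod centre y 62.0 z~60.3 rpy [ 1.8000e+02  1.0000e-02 -1.7705e+02] yaw err -0.05 F [ 0.6 -0.6 -0.9] M [-0.02  0.05  0.03] w 0.0158
t 14.15 tcp [0.5531 0.1451 0.0563] [ 1.8000e+02  1.0000e-02 -1.7705e+02] F [ 0.6 -0.6 -0.9] w 0.0158
[0.0, 0.0, -0.0, 0.1, -31.0, 0.1, -1]
[0.0, 0.0, -0.0, 0.1, -31.0, 0.1, -1]
```

Request:
step_arm:
  deltas:
    - [0, 0, 0, 0, -10, 0, -1]
    - [0, 0, 0, 0, -10, 0, -1]
    - [0, 0, 0, 0, -10, 0, -1]
    - [0, 0, 0, 0, -10, 0, -1]
    - [0, 0, 0, 0, -8, 0, -1]
    - [0, 0, 0, 0, -4, 0, -1]
    - [0, 0, 0, 0, 0, 0, -1]

```text
time_s: 14.85
tcp_pos: [0.5563, 0.088, 0.0564]
eef_rot: [180.0, 0.0, -177.1]
contact_force: [0.4, -0.6, -1.6]
gripper_width: 0.0154
```

```bash
python3 gs.py 25 36 56
```

```text
t14.85 gauge tcp x 25.4 y 40.8 z 56.4 | rod centre y 4.8 z~60.4 rpy [ 1.7998e+02  5.0000e-02 -1.7711e+02] yaw err -0.11 F [ 0.4 -0.6 -1.6] M [ 0.18  0.   -0.01] w 0.0154
t 14.85 tcp [0.5563 0.088  0.0564] [ 1.7998e+02  5.0000e-02 -1.7711e+02] F [ 0.4 -0.6 -1.6] w 0.0154
[0.0, 0.001, -0.002, 0.4, -4.8, 0.4, -1]
```

Request:
step_arm:
  deltas:
    - [0, 0, 0, 0, -4.5, 0, -1]
    - [0, 0, 0, 0, 0, 0, -1]
    - [0, 0, 0, 0, 0, 0, -0.4]
    - [0, 0, 0, 0, 0, 0, -0.1]
    - [0, 0, 0, 0, 0, 0, -0.1]
    - [0, 0, 0, 0, 0, 0, -0.1]

```text
time_s: 15.45
tcp_pos: [0.5566, 0.0838, 0.0568]
eef_rot: [180.0, 0.1, -177.0]
contact_force: [0.6, -0.7, 0.2]
gripper_width: 0.0381
```

```bash
python3 gs.py 25 -31 120 -0.1;  python3 -c "
from gs import *
im=r.capture('top'); crop(im,190,150,330,260,5.5,'pics/8t.png')
im=r.capture('wrist'); cv2.imwrite('pics/8w.png',im[:,:,::-1])"
```

```text
t15.45 gauge tcp x 25.6 y 36.6 z 56.8 | rod centre y 0.6 z~60.8 rpy [ 1.7999e+02  6.0000e-02 -1.7705e+02] yaw err -0.05 F [ 0.6 -0.7  0.2] M [-0.02  0.19 -0.05] w 0.0381
t 15.45 tcp [0.5566 0.0838 0.0568] [ 1.7999e+02  6.0000e-02 -1.7705e+02] F [ 0.6 -0.7  0.2] w 0.0381
[0.0, 0.0, -0.0, 0.2, -22.5, -21.1, -0.1]
[0.0, 0.0, -0.0, 0.2, -22.5, -21.1, -0.1]
[0.0, 0.0, -0.0, 0.2, -22.5, -21.1, -0.1]
```

View pics/8t.png

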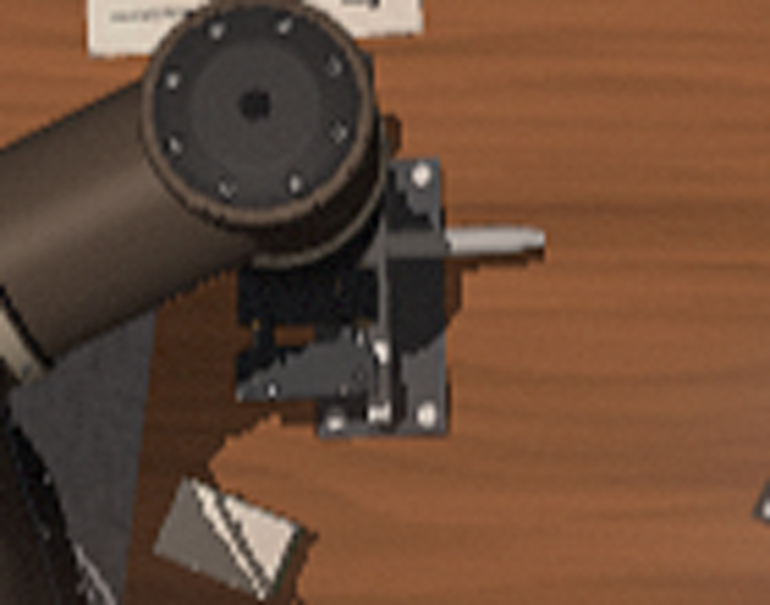

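View pics/8w.png

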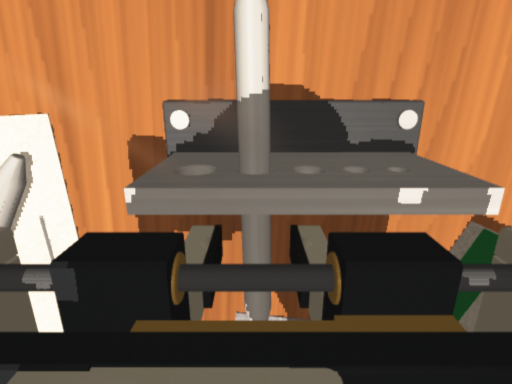

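Request:
step_arm:
  deltas:
    - [0, 0, 0, 0, 0, -20, -0.1]
    - [0, 0, 0, 0, 0, -25, -0.1]
    - [0, 0, 0, 0, 0, -25, -0.1]
    - [0, 0, 0, 0, 0, 0, -0.1]
    - [0, 0, 0, 0, -20, 0, -0.1]
    - [0, 0, 0, 0, -25, 0, -0.1]
    - [0, 0, 0, 0, -20, 0, -0.1]
    - [0, 0, 0, 0, 0, 0, -0.1]

```text
time_s: 16.35
tcp_pos: [0.5593, 0.018, 0.1283]
eef_rot: [-180.0, -0.0, -176.9]
contact_force: [-0.2, 0.5, 0.2]
gripper_width: 0.0392
```

```bash
python3 gs.py 25 -31 54 -0.1;  python3 -c "
from gs import *
import pickle
i=r.camera_info('wrist');pickle.dump(i,open('9w.pkl','wb'))
im=r.capture('wrist'); cv2.imwrite('pics/9w.png',im[:,:,::-1])"
```

```text
t16.35 gauge tcp x 24.8 y -29.3 z 128.3 | rod centre y -65.3 z~132.3 rpy [-1.7999e+02 -1.0000e-02 -1.7690e+02] yaw err 0.10 F [-0.2  0.5  0.2] M [ 0.08  0.16 -0.  ] w 0.0392
t 16.35 tcp [0.5593 0.018  0.1283] [-1.7999e+02 -1.0000e-02 -1.7690e+02] F [-0.2  0.5  0.2] w 0.0392
[-0.0, -0.0, 0.001, -0.1, -0.9, 37.2, -0.1]
[-0.0, -0.0, 0.001, -0.1, -0.9, 37.2, -0.1]
```

View pics/9w.png

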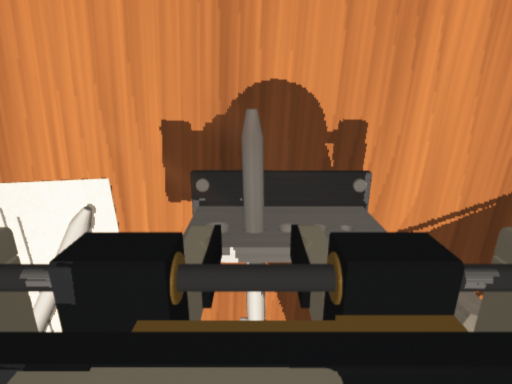

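```bash
python3 -c "
from gs import *
import pickle
i=pickle.load(open('9w.pkl','rb'))
for z in (.055,.058,.061):
  q=onz(i,(252,110),z)[0][:2]-C; print(z,q@[np.cos(A),np.sin(A)],q@[-np.sin(A),np.cos(A)])"
```

```text
0.055 0.026618510186453576 -0.0981594565709321
0.058 0.026585152303746785 -0.098304662091136
0.061 0.026551794421040005 -0.0984498676113399
```

Request:
step_arm:
  deltas:
    - [0, 0, 0, 0, -4, 20, -0.1]
    - [0, 0, 0, 0, 0, 22, -0.1]
    - [0, 0, 0, 0, 0, 18, -0.1]
    - [0, 0, 0, 0, 0, 10, -0.1]
    - [0, 0, 0, 0, 0, 0, -0.1]

```text
time_s: 16.9
tcp_pos: [0.5603, 0.0172, 0.056]
eef_rot: [180.0, 0.1, -176.9]
contact_force: [-0.7, -0.3, 0.2]
gripper_width: 0.0393
```

```bash
python3 gs.py 25 -34 54 -0.1
```

```text
t16.90 gauge tcp x 25.8 y -30.1 z 56.0 | rod centre y -66.1 z~60.0 rpy [ 1.7996e+02  1.1000e-01 -1.7685e+02] yaw err 0.15 F [-0.7 -0.3  0.2] M [0.03 0.1  0.05] w 0.0393
t 16.9 tcp [0.5603 0.0172 0.056 ] [ 1.7996e+02  1.1000e-01 -1.7685e+02] F [-0.7 -0.3  0.2] w 0.0393
[0.001, 0.002, 0.003, 0.8, -3.9, 2.0, -0.1]
```

Request:
step_arm:
  deltas:
    - [0, 0.002, 0.003, 1, -4, 4, -0.1]
    - [0, 0, 0, 0, 0, 0, -0.1]
    - [0, 0, 0, 0, 0, 0, -1]
    - [0, 0, 0, 0, 0, 0, -1]
    - [0, 0, 0, 0, 0, 0, -1]
    - [0, 0, 0, 0, 0, 0, -1]
    - [0, 0, 0, 0, 0, 0, -1]
  squeeze: 40

```text
time_s: 17.6
tcp_pos: [0.5614, 0.014, 0.0546]
eef_rot: [179.9, 0.2, -177.0]
contact_force: [-0.5, -0.1, -1.0]
gripper_width: 0.0152
```

```bash
echo -35 > off.txt; python3 gs.py 25 -60 54
```

```text
t17.60 gauge tcp x 26.7 y -33.3 z 54.6 | rod centre y 1.7 z~58.6 rpy [ 179.9     0.23 -176.98] yaw err 0.02 F [-0.5 -0.1 -1. ] M [-0.    0.15 -0.01] w 0.0152
t 17.6 tcp [0.5614 0.014  0.0546] [ 179.9     0.23 -176.98] F [-0.5 -0.1 -1. ] w 0.0152
[0.002, 0.004, 0.0, 1.7, -26.7, 0.6, -1]
```

Request:
step_arm:
  deltas:
    - [0, 0.003, 0, 1, -6, 0, -1]
    - [0, 0, 0, 0, -8, 0, -1]
    - [0, 0, 0, 0, -10, 0, -1]
    - [0, 0, 0, 0, -10, 0, -1]
    - [0, 0, 0, 0, 0, 0, -1]

```text
time_s: 18.1
tcp_pos: [0.5627, -0.0228, 0.0546]
eef_rot: [179.9, 0.1, -177.0]
contact_force: [0.0, 0.1, -1.1]
gripper_width: 0.0152
```

```bash
python3 gs.py 25 -142 55
```

```text
t18.10 gauge tcp x 26.0 y -70.2 z 54.6 | rod centre y -35.2 z~58.6 rpy [ 1.7988e+02  1.0000e-01 -1.7697e+02] yaw err 0.03 F [ 0.   0.1 -1.1] M [ 0.   -0.1  -0.05] w 0.0152
t 18.1 tcp [ 0.5627 -0.0228  0.0546] [ 1.7988e+02  1.0000e-01 -1.7697e+02] F [ 0.   0.1 -1.1] w 0.0152
[0.001, 0.001, 0.0, 0.5, -35.9, -0.3, -1]
[0.001, 0.001, 0.0, 0.5, -35.9, -0.2, -1]
```

Request:
step_arm:
  deltas:
    - [0, 0, 0, 0.5, -10, 0, -1]
    - [0, 0, 0, 0, -12, 0, -1]
    - [0, 0, 0, 0, -12, 0, -1]
    - [0, 0, 0, 0, -12, 0, -1]
    - [0, 0, 0, 0, -10, 0, -1]
    - [0, 0, 0, 0, -6, 0, -1]
    - [0, 0, 0, 0, 0, 0, -1]

```text
time_s: 18.8
tcp_pos: [0.5645, -0.0916, 0.0538]
eef_rot: [179.9, -0.0, -177.1]
contact_force: [0.2, -0.4, -2.8]
gripper_width: 0.0158
```

```bash
python3 gs.py 25 -150 55
```

```text
t18.80 gauge tcp x 24.3 y -139.0 z 53.8 | rod centre y -104.0 z~57.8 rpy [ 1.7989e+02 -2.0000e-02 -1.7710e+02] yaw err -0.10 F [ 0.2 -0.4 -2.8] M [0.   0.09 0.02] w 0.0158
t 18.8 tcp [ 0.5645 -0.0916  0.0538] [ 1.7989e+02 -2.0000e-02 -1.7710e+02] F [ 0.2 -0.4 -2.8] w 0.0158
[0.002, -0.0, -0.002, -0.7, -11.0, -1.2, -1]
```

Request:
step_arm:
  deltas:
    - [0, 0, 0, 0, -8, 0, -1]
    - [0, 0, 0, 0, -6, -0.5, -1]
    - [0, 0, 0, 0, 0, 0, -1]

```text
time_s: 19.1
tcp_pos: [0.5649, -0.1066, 0.0541]
eef_rot: [179.9, -0.1, -177.1]
contact_force: [0.4, -0.0, -1.9]
gripper_width: 0.0155
```

```bash
python3 gs.py 25 -150 55;python3 -c "
from gs import *
import pickle
for n in ('wrist','side'):
  i=r.camera_info(n);im=r.capture(n);cv2.imwrite('pics/10%s.png'%n,im[:,:,::-1]);pickle.dump(i,open('10%s.pkl'%n,'wb'))
crop(im,200,60,380,240,3.3,'pics/10sc.png')
im=r.capture('top'); crop(im,190,150,400,300,3.7,'pics/10t.png')"
```

```text
t19.10 gauge tcp x 23.8 y -154.0 z 54.1 | rod centre y -119.0 z~58.1 rpy [ 1.7989e+02 -7.0000e-02 -1.7707e+02] yaw err -0.07 F [ 0.4 -0.  -1.9] M [-0.03  0.12 -0.01] w 0.0155
t 19.1 tcp [ 0.5649 -0.1066  0.0541] [ 1.7989e+02 -7.0000e-02 -1.7707e+02] F [ 0.4 -0.  -1.9] w 0.0155
[0.002, -0.001, -0.001, -1.2, 4.0, -0.9, -1]
```

View pics/10wrist.png

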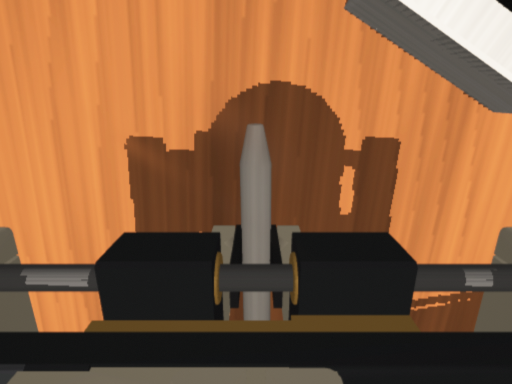

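View pics/10sc.png

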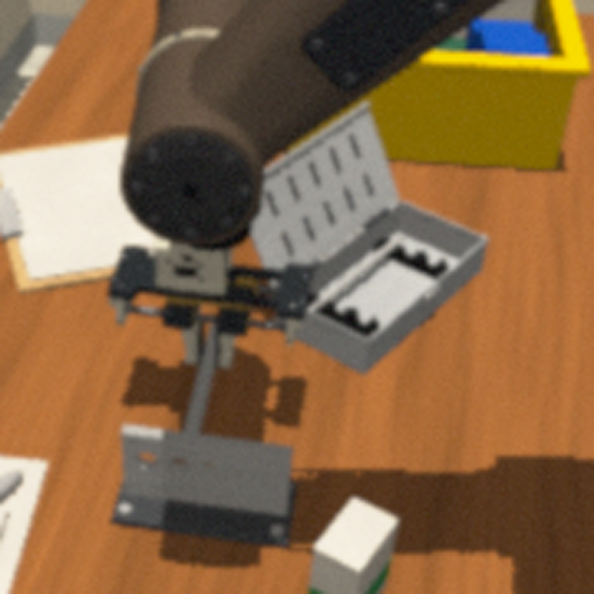

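View pics/10t.png

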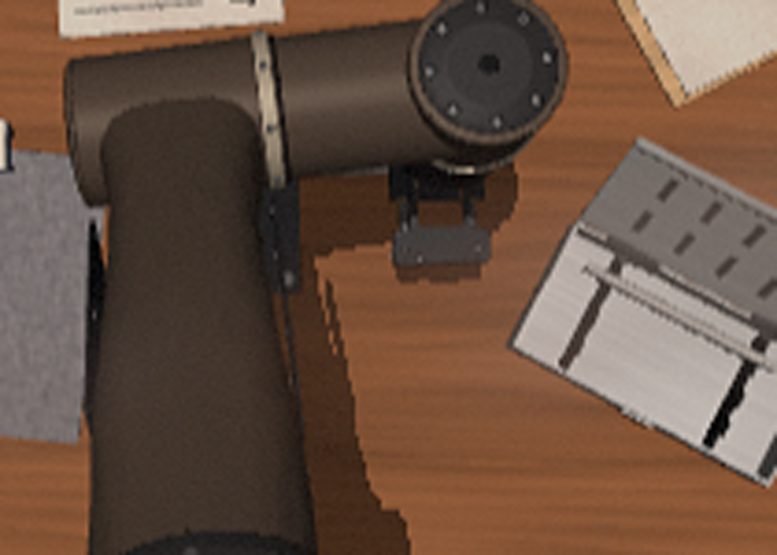

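```bash
python3 -c "
from gs import *
import pickle
i=pickle.load(open('10wrist.pkl','rb'))
for z in (.056,.06,.064):
  q=onz(i,(256,125),z)[0][:2]-C; print(z,q@[np.cos(A),np.sin(A)],q@[-np.sin(A),np.cos(A)])"
```

```text
0.056 0.02257887051317462 -0.21909163677612414
0.06 0.022589373011583164 -0.21948185403762394
0.064 0.02259987550999171 -0.21987207129912373
```

Request:
step_arm:
  deltas:
    - [0, 0, 0, 0, 0, -20, -1]
    - [0, 0, 0, 0, 0, -30, -1]
    - [0, 0, 0, 0, 0, -35, -1]
    - [0, 0, 0, 0, 0, -30, -1]
    - [0, 0, 0, 0, 0, 0, -1]

```text
time_s: 19.75
tcp_pos: [0.5641, -0.1048, 0.1719]
eef_rot: [179.9, -0.3, -176.9]
contact_force: [0.9, 0.7, -1.5]
gripper_width: 0.0155
```

```bash
python3 -c "
from plan import *
plan([0.3697,-0.3446,0.175],[180,8,152.6],n=9,grip=-1)"
```

```text
t 19.75 tcp [ 0.5641 -0.1048  0.1719] [ 179.91   -0.29 -176.94] F [ 0.9  0.7 -1.5] w 0.0155
[0.004, -0.016, 0.059, 23.0, -25.5, -0.3, -1]
[0.004, -0.016, 0.059, 21.4, -26.8, -0.5, -1]
[0.004, -0.016, 0.059, 19.8, -28.0, -0.7, -1]
[0.004, -0.016, 0.059, 18.1, -29.1, -0.9, -1]
[0.004, -0.016, 0.059, 16.4, -30.1, -1.0, -1]
[0.004, -0.016, 0.059, 14.5, -31.0, -1.2, -1]
[0.004, -0.016, 0.059, 12.7, -31.9, -1.2, -1]
[0.004, -0.016, 0.059, 10.7, -32.6, -1.3, -1]
[0.004, -0.016, 0.059, 8.8, -33.1, -1.3, -1]
```

Request:
step_arm:
  deltas:
    - [0.004, -0.016, 0.059, 23, -25, 0, -1]
    - [0.004, -0.016, 0.059, 21, -27, 0, -1]
    - [0.004, -0.016, 0.059, 20, -28, -1, -1]
    - [0.004, -0.016, 0.059, 18, -29, -1, -1]
    - [0.004, -0.016, 0.059, 16, -30, -1, -1]
    - [0.004, -0.016, 0.059, 14, -31, -1, -1]
    - [0.004, -0.016, 0.059, 12, -32, -1, -1]
    - [0.004, -0.016, 0.059, 10, -32, -1, -1]
    - [0, 0, 0, 0, 0, 0, -1]

```text
time_s: 20.65
tcp_pos: [0.3861, -0.3192, 0.1695]
eef_rot: [179.9, 7.4, 155.2]
contact_force: [0.9, -0.4, -1.6]
gripper_width: 0.0155
```

```bash
python3 -c "
from plan import *
plan([0.3697,-0.3446,0.11],[180,8,152.6],grip=-1)"
```

```text
t 20.65 tcp [ 0.3861 -0.3192  0.1695] [179.92   7.4  155.23] F [ 0.9 -0.4 -1.6] w 0.0155
[0.004, -0.005, 0.023, 5.9, -15.0, 29.2, -1]
[0.004, -0.005, 0.023, 5.7, -15.0, 29.2, -1]
```

Request:
step_arm:
  deltas:
    - [0.004, -0.005, 0.023, 6, -15, 18, -1]
    - [0.004, -0.005, 0.023, 6, -14, 18, -1]
    - [0, 0, 0, 0, 0, 10, -1]
    - [0, 0, 0, 0, 0, 0, -1]

```text
time_s: 21.05
tcp_pos: [0.3676, -0.3431, 0.1204]
eef_rot: [180.0, 8.0, 152.5]
contact_force: [-0.8, -0.4, -2.0]
gripper_width: 0.0155
```

```bash
cat > cs.py <<'E'
from plan import *
import sys
CC=np.array([0.4035,-0.3227]); B=np.radians(-27.4); ex=np.array([np.cos(B),np.sin(B)]); ey=np.array([-ex[1],ex[0]])
def cs():
    s=r.get_state(); d=s["tcp_pos"][:2]-CC; print("case tcp x %.1f y %.1f z %.1f"%(d@ex*1000,d@ey*1000,s["tcp_pos"][2]*1000),"M",np.round(s["moment"],2))
def ct(x,y,z,pitch=8,yaw=152.6,**k):
    p=CC+(x*ex+y*ey)/1000; return plan([p[0],p[1],z/1000],[180,pitch,yaw],**k)
if __name__=="__main__":
    cs(); a=list(map(float,sys.argv[1:]))
    if len(a)>=3: ct(*a[:3],pitch=a[4] if len(a)>4 else 8,grip=a[3] if len(a)>3 else -1)
E
python3 cs.py -19.3 -35 60
```

```text
case tcp x -22.5 y -34.6 z 120.4 M [0.23 0.63 0.01]
t 21.05 tcp [ 0.3676 -0.3431  0.1204] [179.99   8.03 152.48] F [-0.8 -0.4 -2. ] w 0.0155
[-0.0, 0.0, -0.001, 2.7, -0.2, 30.1, -1]
[-0.0, 0.0, -0.001, 2.7, -0.2, 30.1, -1]
```

Request:
step_arm:
  deltas:
    - [0, 0, 0, 2, 0, 15, -1]
    - [0, 0, 0, 2, 0, 17, -1]
    - [0, 0, 0, 0, 0, 6, -1]
    - [0, 0, 0, 0, 0, 0, -1]

```text
time_s: 21.45
tcp_pos: [0.3727, -0.3427, 0.0832]
eef_rot: [-180.0, 8.2, 152.8]
contact_force: [0.4, -0.6, -1.6]
gripper_width: 0.0158
```

```bash
python3 cs.py -19.3 -35 50; python3 -c "
from h import *
im=r.capture('side');crop(im,200,60,400,210,3.9,'pics/11s.png')
im=r.capture('top');crop(im,310,160,450,290,4.5,'pics/11t.png')
im=r.capture('wrist');cv2.imwrite('pics/11w.png',im[:,:,::-1])"
```

```text
case tcp x -18.1 y -31.9 z 83.2 M [0.24 0.62 0.01]
t 21.45 tcp [ 0.3727 -0.3427  0.0832] [-179.99    8.16  152.8 ] F [ 0.4 -0.6 -1.6] w 0.0158
[0.0, 0.003, 0.004, 5.9, -3.1, 32.7, -1]
```

View pics/11s.png

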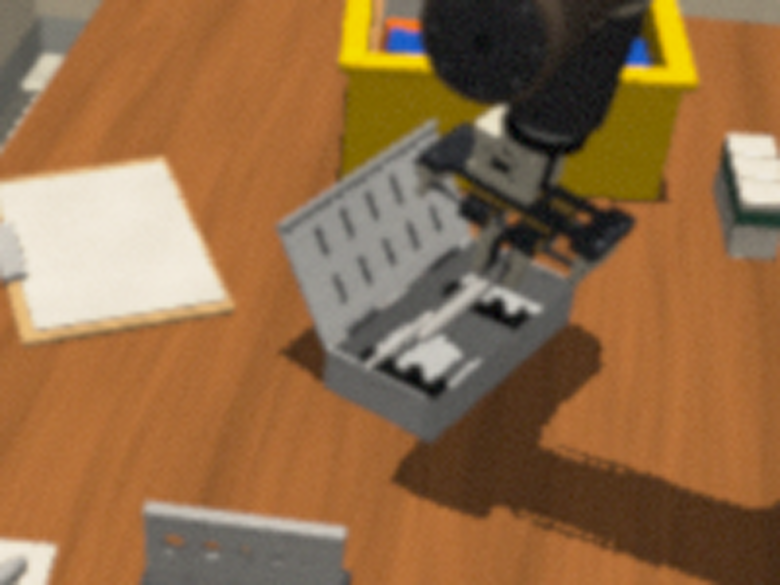

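View pics/11t.png

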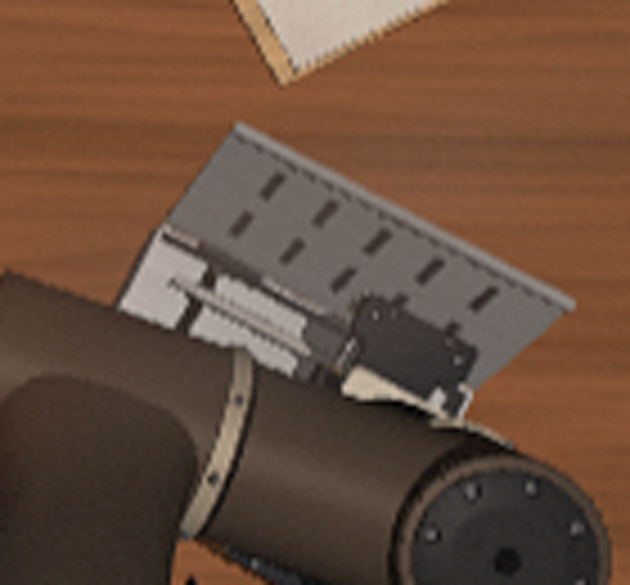

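View pics/11w.png

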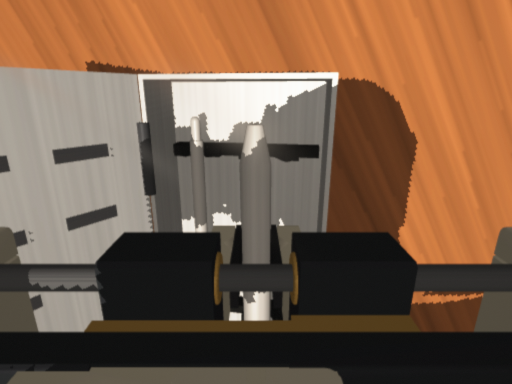

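Request:
step_arm:
  deltas:
    - [0, 0.002, 0.003, 4, -3, 14, -1]
    - [0, 0, 0, 2, 0, 14, -1]
    - [0, 0, 0, 0, 0, 6, -1]
    - [0, 0, 0, 0, 0, 0, -1]

```text
time_s: 22.0
tcp_pos: [0.3737, -0.3463, 0.0527]
eef_rot: [180.0, 8.6, 152.7]
contact_force: [-0.7, -0.6, -1.7]
gripper_width: 0.0152
```

```bash
python3 cs.py -19.4 -35 35
```

```text
case tcp x -15.6 y -34.6 z 52.7 M [0.24 0.62 0.05]
t 22.0 tcp [ 0.3737 -0.3463  0.0527] [179.95   8.56 152.67] F [-0.7 -0.6 -1.7] w 0.0152
[0.001, 0.01, 0.001, 6.4, -0.4, 16.9, -1]
```

Request:
step_arm:
  deltas:
    - [0, 0.008, 0, 5, 0, 3, -1]
    - [0, 0, 0, 1, 0, 0, -1]
    - [0, 0, 0, 0, 0, 0, -1]

```text
time_s: 22.3
tcp_pos: [0.3694, -0.3439, 0.0502]
eef_rot: [180.0, 8.2, 152.7]
contact_force: [0.2, -0.1, -2.7]
gripper_width: 0.0155
```

```bash
python3 cs.py -19.4 -35 35
```

```text
case tcp x -20.5 y -34.5 z 50.2 M [ 0.19  0.55 -0.03]
t 22.3 tcp [ 0.3694 -0.3439  0.0502] [179.95   8.18 152.7 ] F [ 0.2 -0.1 -2.7] w 0.0155
[0.001, 0.003, 0.002, 1.1, -0.5, 15.2, -1]
```

Request:
step_arm:
  deltas:
    - [0, 0.003, 0, 1.5, 0, 8, -1]
    - [0, 0, 0, 1, 0, 6, -1]
    - [0, 0, 0, 0, 0, 0, -1]

```text
time_s: 22.6
tcp_pos: [0.3694, -0.3438, 0.0356]
eef_rot: [179.9, 8.1, 152.7]
contact_force: [-0.2, 1.0, -1.8]
gripper_width: 0.0147
```

```bash
python3 cs.py -19.4 -35 27;python3 -c "
from h import *
im=r.capture('wrist');cv2.imwrite('pics/12w.png',im[:,:,::-1])"
```

```text
case tcp x -20.5 y -34.4 z 35.6 M [0.18 0.66 0.01]
t 22.6 tcp [ 0.3694 -0.3438  0.0356] [179.94   8.1  152.7 ] F [-0.2  1.  -1.8] w 0.0147
[0.001, 0.002, 0.002, 0.1, -0.6, 8.7, -1]
```

View pics/12w.png

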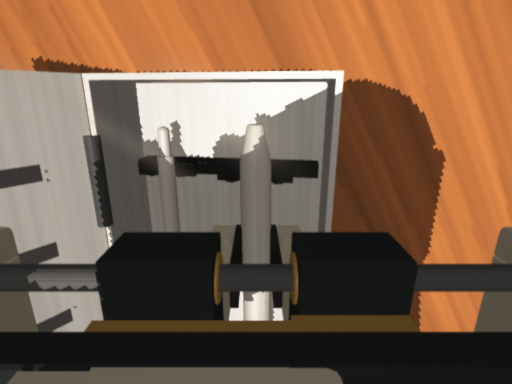

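Request:
step_arm:
  deltas:
    - [0, 0, 0, 0, 0, 5, -1]
    - [0, 0, 0, 0, 0, 2, -1]
    - [0, 0, 0, 0, 0, 0, -1]

```text
time_s: 22.95
tcp_pos: [0.3707, -0.3445, 0.0283]
eef_rot: [179.9, 8.1, 152.7]
contact_force: [-0.1, 0.4, -1.7]
gripper_width: 0.0153
```

```bash
python3 cs.py -19.4 -35 25
```

```text
case tcp x -19.1 y -34.4 z 28.3 M [ 0.22  0.48 -0.08]
t 22.95 tcp [ 0.3707 -0.3445  0.0283] [179.95   8.1  152.71] F [-0.1  0.4 -1.7] w 0.0153
[0.001, 0.002, 0.002, 0.8, -0.6, 3.2, -1]
```

Request:
step_arm:
  deltas:
    - [0, 0, 0, 0.5, 0, 2, -1]
    - [0, 0, 0, 0, 0, 1.5, -1]
    - [0, 0, 0, 0, 0, 0, -1]

```text
time_s: 23.25
tcp_pos: [0.3716, -0.3448, 0.0249]
eef_rot: [179.9, 8.2, 152.7]
contact_force: [0.3, -1.0, -0.6]
gripper_width: 0.0154
```

```bash
python3 cs.py -19.4 -35 25
```

```text
case tcp x -18.1 y -34.3 z 24.9 M [ 0.17  0.37 -0.05]
t 23.25 tcp [ 0.3716 -0.3448  0.0249] [179.94   8.2  152.71] F [ 0.3 -1.  -0.6] w 0.0154
[0.001, 0.003, 0.002, 1.2, -0.7, -0.3, -1]
```

Request:
step_arm:
  deltas:
    - [0, 0, 0, 0, 0, 0.5, -1]
    - [0, 0, 0, 0, 0, 0, -0.6]
    - [0, 0, 0, 0, 0, 0, -0.4]
    - [0, 0, 0, 0, 0, 0, -0.4]
    - [0, 0, 0, 0, 0, 0, -0.4]

```text
time_s: 23.75
tcp_pos: [0.3721, -0.3451, 0.025]
eef_rot: [179.9, 8.3, 152.7]
contact_force: [-0.3, 0.4, 0.4]
gripper_width: 0.026
```

```bash
python3 cs.py;python3 -c "
from h import *
print(r.get_state()['contact_force'],r.get_state()['gripper_width'])
im=r.capture('wrist');cv2.imwrite('pics/13w.png',im[:,:,::-1])"
```

```text
case tcp x -17.6 y -34.3 z 25.0 M [ 0.3   0.54 -0.01]
[-0.2836935   0.42709867  0.43613797] 0.025996858490923678
```

View pics/13w.png

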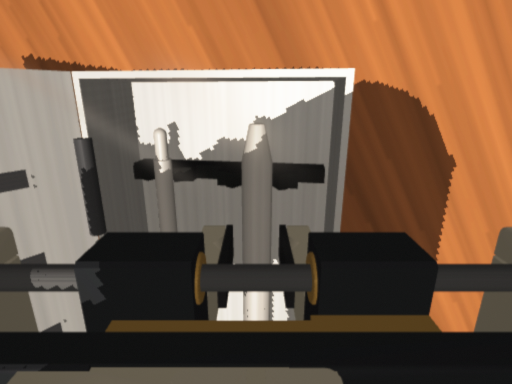

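Request:
step_arm:
  deltas:
    - [0, 0, 0, 0, 0, -8, -0.4]
    - [0, 0, 0, 0, 0, -15, -0.4]
    - [0, 0, 0, 0, 0, -25, -0.4]
    - [0, 0, 0, 0, 0, -35, -0.4]
    - [0, 0, 0, 0, 0, -40, -0.4]
    - [0, 0, 0, 0, 0, -35, -0.4]
    - [0, 0, 0, 0, 0, 0, -0.4]

```text
time_s: 24.5
tcp_pos: [0.3496, -0.3341, 0.1898]
eef_rot: [180.0, 8.1, 152.8]
contact_force: [0.8, -0.1, -0.9]
gripper_width: 0.0265
```

```bash
python3 cs.py;python3 -c "
from h import *
import pickle
i=r.camera_info('wrist');pickle.dump(i,open('14w.pkl','wb'))
im=r.capture('wrist');cv2.imwrite('pics/14w.png',im[:,:,::-1])
im=r.capture('side');crop(im,200,60,400,210,3.9,'pics/14s.png')"
```

```text
case tcp x -42.7 y -34.9 z 189.8 M [ 0.19  0.32 -0.02]
```

View pics/14w.png

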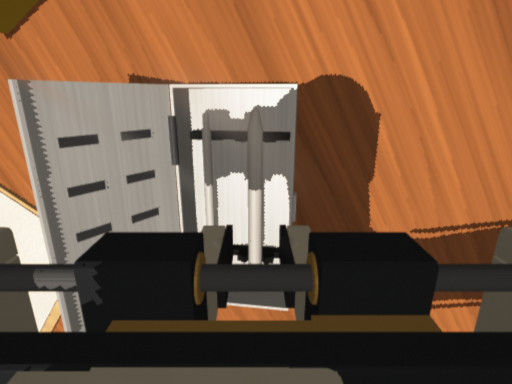

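View pics/14s.png

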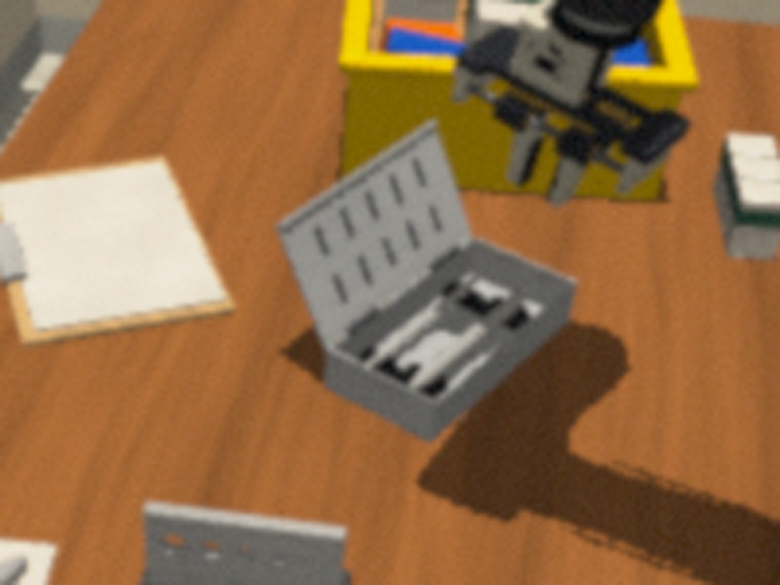

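```bash
python3 -c "
from cs import *
import pickle
i=pickle.load(open('14w.pkl','rb'))
for p in [(256,109),(256,160),(256,215),(207,111),(207,200)]:
  q=onz(i,p,.029)[0][:2]-CC; print(p,q@ex*1000,q@ey*1000)
im=cv2.imread('pics/14w.png'); crop(im[:,:,::-1],160,75,310,235,3.7,'pics/14c.png')"
```

```text
(256, 109) -20.57868989137774 -100.9424773561315
(256, 160) -20.714699826942915 -47.64508674895407
(256, 215) -20.877648108578974 16.208470559454877
(207, 111) 31.48608848342255 -98.45650588624437
(207, 200) 36.126101556872804 1.0328665921656572
```

View pics/14c.png

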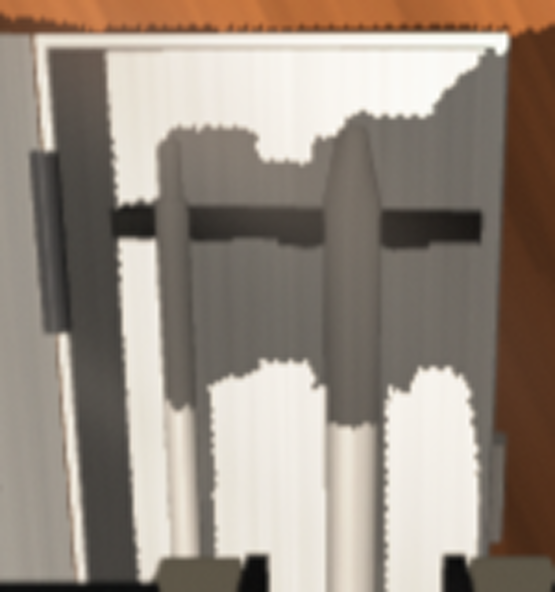

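```bash
python3 cs.py 60 -20 240 -1 0; python3 cs.py 165 0 240 -1 0
```

```text
case tcp x -44.4 y -34.7 z 185.8 M [ 0.29  0.48 -0.04]
t 24.6 tcp [ 0.3481 -0.3331  0.1858] [179.96   7.82 152.72] F [ 0.3 -0.3  0.2] w 0.0263
[0.0, 0.045, 0.001, -37.0, 4.8, -13.2, -1.0]
[0.0, 0.045, 0.001, -36.3, 4.9, -14.8, -1.0]
[0.0, 0.045, 0.001, -35.6, 4.9, -16.5, -1.0]
case tcp x -44.4 y -34.7 z 185.8 M [ 0.29  0.48 -0.04]
t 24.6 tcp [ 0.3481 -0.3331  0.1858] [179.96   7.82 152.72] F [ 0.3 -0.3  0.2] w 0.0263
[0.0, 0.027, 0.0, -43.0, 6.9, -5.0, -1.0]
[0.0, 0.027, 0.0, -42.8, 6.9, -6.2, -1.0]
[0.0, 0.027, 0.0, -42.6, 6.9, -7.4, -1.0]
[0.0, 0.027, 0.0, -42.4, 6.9, -8.5, -1.0]
[0.0, 0.027, 0.0, -42.2, 6.9, -9.7, -1.0]
```

Request:
step_arm:
  deltas:
    - [0, 0.02, 0, 0, 0, -25, -1]
    - [0, 0.02, 0, 0, 0, -30, -1]
    - [0, 0.02, 0, -15, 5, -12, -1]
    - [0, 0.02, 0, -30, 6, -4, -1]
    - [0, 0.02, 0, -35, 6, -4, -1]
    - [0, 0.02, 0, -35, 6, -3, -1]
    - [0, 0.01, 0, -35, 6, -2, -1]
    - [0, 0, 0, -30, 4, 0, -1]
    - [0, 0, 0, 0, 0, 0, -1]

```text
time_s: 25.5
tcp_pos: [0.5154, -0.381, 0.2598]
eef_rot: [179.9, -1.2, 152.6]
contact_force: [0.1, -0.5, -0.5]
gripper_width: 0.0001
```

```bash
python3 cs.py 168 0 125 -1 0
```

```text
case tcp x 126.2 y -0.2 z 259.8 M [0.03 0.11 0.04]
t 25.5 tcp [ 0.5154 -0.381   0.2598] [179.9   -1.16 152.62] F [ 0.1 -0.5 -0.5] w 0.0001
[0.0, -0.005, 0.0, -11.1, -0.0, 33.5, -1.0]
[0.0, -0.005, 0.0, -11.0, 0.0, 33.5, -1.0]
[0.0, -0.005, 0.0, -10.8, 0.0, 33.6, -1.0]
[0.0, -0.005, 0.0, -10.6, 0.0, 33.6, -1.0]
```

Request:
step_arm:
  deltas:
    - [0, -0.02, 0, -20, 0, 0, -1]
    - [0, 0, 0, -22, 0, 0, -1]
    - [0, 0, 0, -6, 0, 0, -1]
    - [0, 0, 0, 0, 0, 0, -1]

```text
time_s: 25.9
tcp_pos: [0.5587, -0.4033, 0.252]
eef_rot: [179.9, -0.5, 152.6]
contact_force: [-0.1, -0.2, 0.2]
gripper_width: 0.0007
```

```bash
python3 cs.py 170 0 125 -1 0
```

```text
case tcp x 174.8 y -0.1 z 252.0 M [ 0.03  0.08 -0.03]
t 25.9 tcp [ 0.5587 -0.4033  0.252 ] [179.91  -0.51 152.6 ] F [-0.1 -0.2  0.2] w 0.0007
[0.001, -0.003, 0.0, 1.2, -0.0, 42.3, -1.0]
[0.001, -0.003, 0.0, 1.4, -0.0, 42.3, -1.0]
[0.001, -0.003, 0.0, 1.5, 0.0, 42.3, -1.0]
```

Request:
step_arm:
  deltas:
    - [0, 0, 0, 0, 0, 30, -1]
    - [0, 0, 0, 0, 0, 35, -1]
    - [0, 0, 0, 0, 0, 35, -1]
    - [0, 0, 0, 0, 0, 22, -1]
    - [0, 0, 0, 0, 0, 0, -1]

```text
time_s: 26.4
tcp_pos: [0.5549, -0.4017, 0.127]
eef_rot: [179.9, -0.4, 152.5]
contact_force: [0.4, 1.1, 0.2]
gripper_width: 0.0006
```

```bash
python3 cs.py 170 0 125 -1 0;python3 -c "
from h import *
im=r.capture('side');crop(im,200,60,400,210,3.9,'pics/15s.png')
im=r.capture('wrist');cv2.imwrite('pics/15w.png',im[:,:,::-1])"
```

```text
case tcp x 170.8 y -0.5 z 127.0 M [0.04 0.12 0.02]
t 26.4 tcp [ 0.5549 -0.4017  0.127 ] [179.88  -0.4  152.54] F [0.4 1.1 0.2] w 0.0006
[0.002, -0.007, -0.001, 0.8, 0.5, 2.0, -1.0]
```

View pics/15s.png

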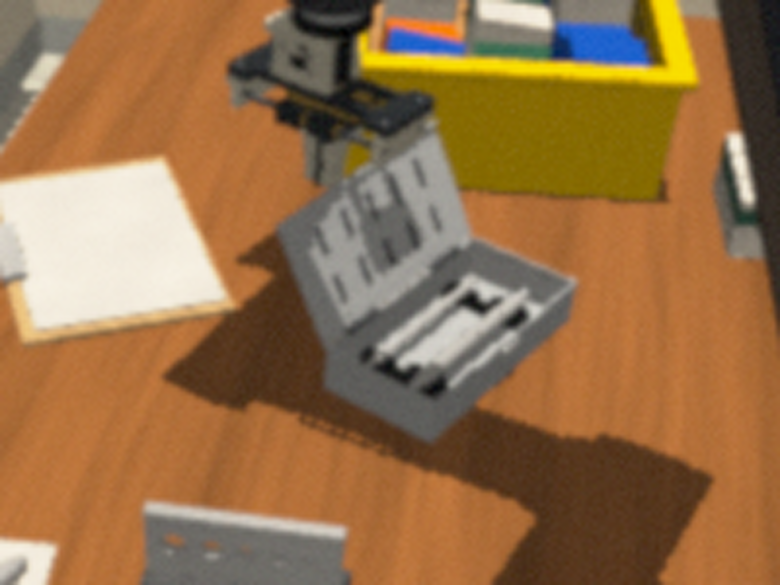

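View pics/15w.png

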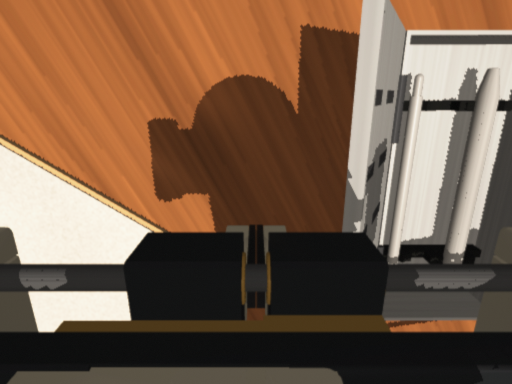

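Request:
step_arm:
  deltas:
    - [0, -0.006, 0, 10, 0, 0, -1]
    - [0, 0, 0, 10, 0, 0, -1]
    - [0, 0, 0, 9, 0, 0, -1]
    - [0, 0, 0, 8, 0, 0, -1]
    - [0, 0, 0, 8, 0, 0, -1]
    - [0, 0, 0, 0, 0, 0, -1]

```text
time_s: 27.1
tcp_pos: [0.519, -0.3835, 0.1403]
eef_rot: [179.9, 1.2, 152.7]
contact_force: [0.0, -0.6, 0.1]
gripper_width: 0.0004
```

```bash
python3 cs.py 70 0 126 -1 0;python3 -c "
from h import *
im=r.capture('side');crop(im,200,60,400,210,3.9,'pics/16s.png')"
```

```text
case tcp x 130.5 y -0.8 z 140.3 M [-0.01 -0.01 -0.02]
t 27.1 tcp [ 0.519  -0.3835  0.1403] [179.92   1.15 152.66] F [ 0.  -0.6  0.1] w 0.0004
[0.001, 0.01, 0.001, 30.4, 0.4, 6.5, -1.0]
[0.001, 0.01, 0.001, 30.3, 0.4, 6.8, -1.0]
```

View pics/16s.png

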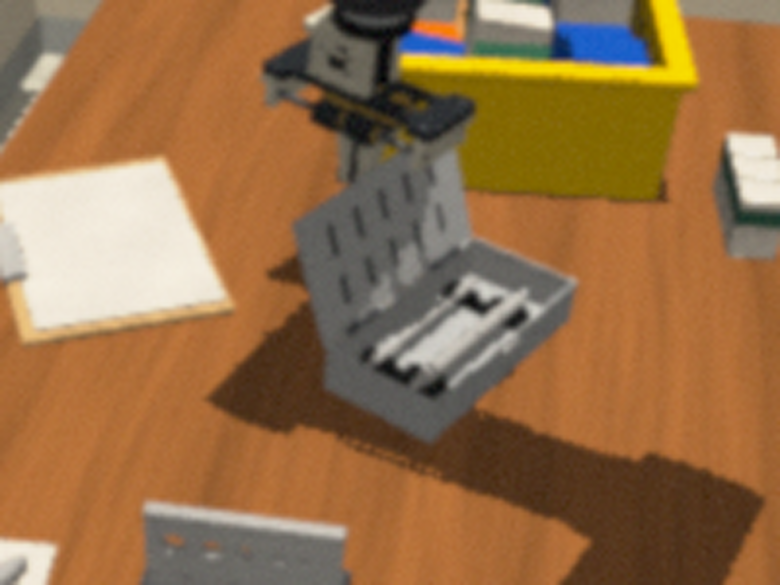

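Request:
step_arm:
  deltas:
    - [0, 0.01, 0, 8, 0, 8, -1]
    - [0, 0, 0, 9, 0, 4, -1]
    - [0, 0.008, 0, 9, 0, 4, -1]
    - [0, 0, 0, 9, 0, 3, -1]
    - [0, 0, 0, 0, 0, 0, -1]

```text
time_s: 27.65
tcp_pos: [0.4845, -0.3657, 0.1171]
eef_rot: [179.9, -0.2, 152.6]
contact_force: [0.3, 1.0, 0.0]
gripper_width: 0.0003
```

```bash
python3 cs.py 60 0 126 -1 0;python3 -c "
from h import *
im=r.capture('side');crop(im,200,60,400,210,3.9,'pics/17s.png')"
```

```text
case tcp x 91.7 y -0.9 z 117.1 M [-0.02  0.01 -0.04]
t 27.65 tcp [ 0.4845 -0.3657  0.1171] [179.93  -0.23 152.64] F [0.3 1.  0. ] w 0.0003
[0.001, -0.004, 0.001, 31.7, 0.9, -8.7, -1.0]
```

View pics/17s.png

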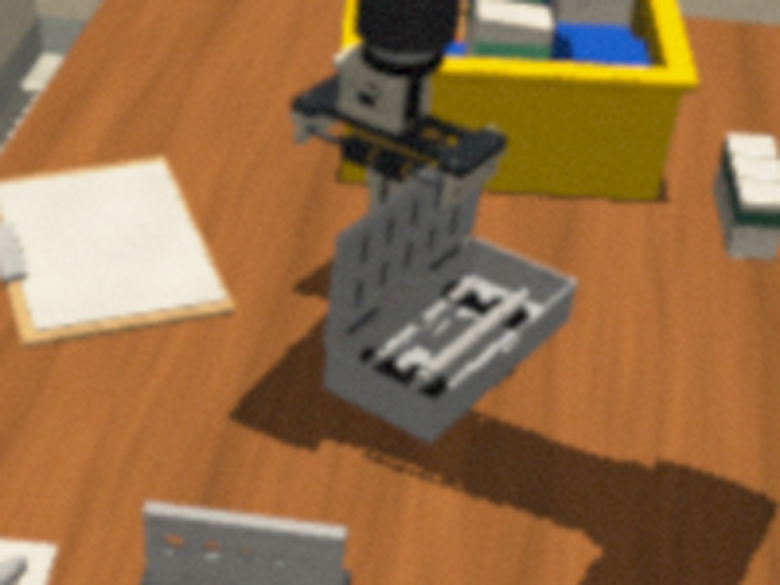

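Request:
step_arm:
  deltas:
    - [0, 0, 0, 8, 0, -6, -1]
    - [0, 0, 0, 8, 0, 0, -1]
    - [0, 0, 0, 8, 0, 1, -1]
    - [0, 0, 0, 6, 0, 1, -1]
    - [0, 0, 0, 0, 0, 0, -1]

```text
time_s: 28.2
tcp_pos: [0.4564, -0.3512, 0.1225]
eef_rot: [179.9, -0.1, 152.7]
contact_force: [-0.5, -0.0, -0.9]
gripper_width: 0.0005
```

```bash
python3 cs.py 50 0 126 -1 0;python3 -c "
from h import *
im=r.capture('side');crop(im,200,60,400,210,3.9,'pics/18s.png')"
```

```text
case tcp x 60.1 y -1.0 z 122.5 M [ 0.02  0.03 -0.02]
t 28.2 tcp [ 0.4564 -0.3512  0.1225] [ 1.7994e+02 -1.4000e-01  1.5265e+02] F [-0.5 -0.  -0.9] w 0.0005
[0.001, -0.003, 0.001, 10.1, 1.0, -3.5, -1.0]
```

View pics/18s.png

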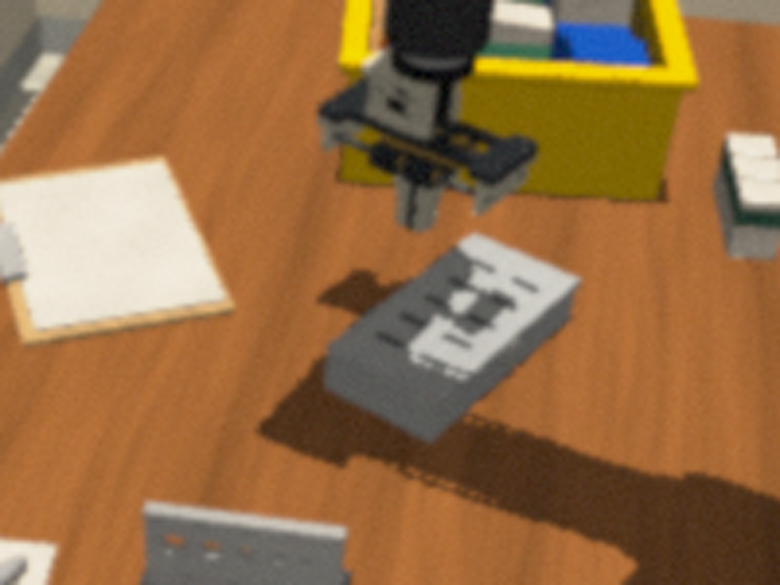

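Request:
step_arm:
  deltas:
    - [0, 0, 0, 0, 0, -25, -1]
    - [0, 0, 0, 0, 0, -30, -1]
    - [0, 0, 0, -15, -20, -30, -1]
    - [0, 0, 0, -20, -30, -10, -1]
    - [0, 0, 0, -20, -30, 0, -1]
    - [0, 0, 0, 0, 0, 0, -1]
    - [0, 0, 0, 0, 0, 0, -1]
    - [0, 0, 0, 0, 0, 0, -1]
    - [0, 0, 0, 0, 0, 0, -1]

```text
time_s: 29.15
tcp_pos: [0.4704, -0.4509, 0.2211]
eef_rot: [-180.0, -0.1, 152.8]
contact_force: [0.7, 0.6, 0.5]
gripper_width: 0.0006
```

```bash
python3 cs.py;python3 -c "
from h import *
im=r.capture('side');cv2.imwrite('pics/19s.png',cv2.resize(im,(768,576),interpolation=cv2.INTER_CUBIC)[:,:,::-1])
im=r.capture('top');cv2.imwrite('pics/19t.png',cv2.resize(im,(768,576),interpolation=cv2.INTER_CUBIC)[:,:,::-1])
T=r.camera_info('top')
im=r.capture('wrist');cv2.imwrite('pics/19w.png',im[:,:,::-1])
s=r.get_state();print(s['qd'],s['contact_force'])"
```

```text
case tcp x 118.4 y -83.1 z 221.1 M [ 0.07  0.05 -0.02]
[-0.09928171  0.02642304  0.22422089  0.03387897  0.02588756  0.11251897] [ 0.20380043  0.08167442 -0.34394134]
```

View pics/19s.png

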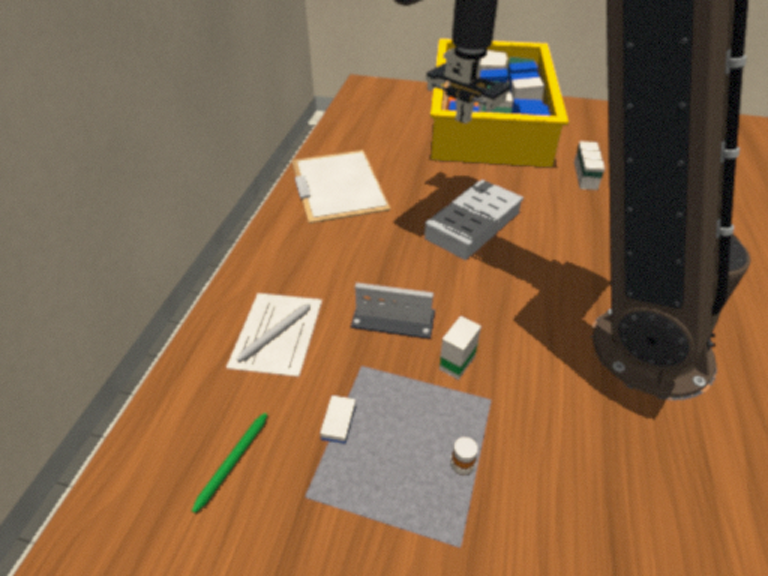

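View pics/19t.png

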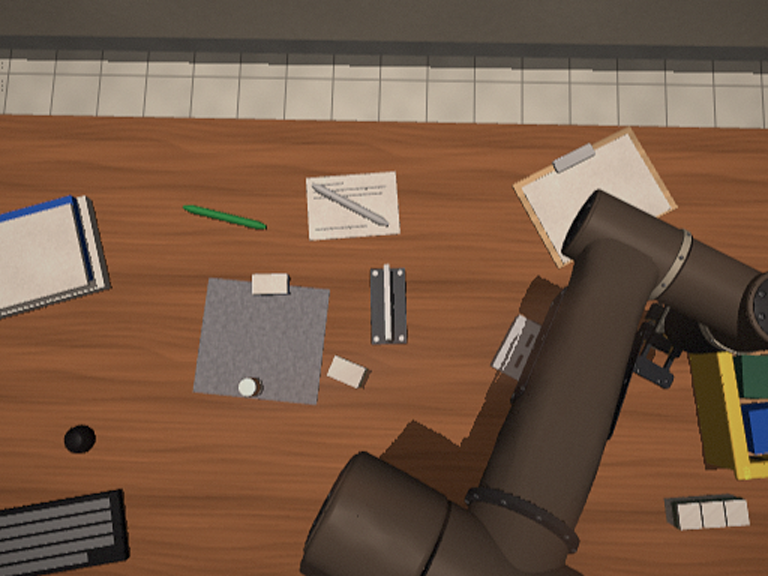

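View pics/19w.png

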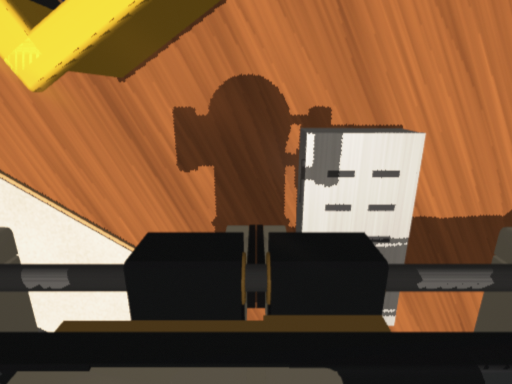

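```bash
python3 -c "
from h import *
im=cv2.imread('pics/19s.png')[:,:,::-1]
crop(im,415,170,535,265,6,'pics/19c.png')
S=r.camera_info('side');ex=np.array([.888,-.46,0]);ey=np.array([.46,.888,0]);c=np.array([.4035,-.3227,0])
for z in (.048,.051,.057):
  print(z,[(proj(S,c-ex*.062+ey*.125*k+[0,0,z])[0]*1.5-[415,170])*6 for k in(1,-1)])"
```

```text
0.048 [array([315.19352735, 451.09610839]), array([642.84142059, 168.69015255])]
0.051 [array([316.02141428, 445.2495913 ]), array([644.07366622, 162.9905817 ])]
0.057 [array([317.68534106, 433.4989814 ]), array([646.54911764, 151.54074541])]
```

View pics/19c.png

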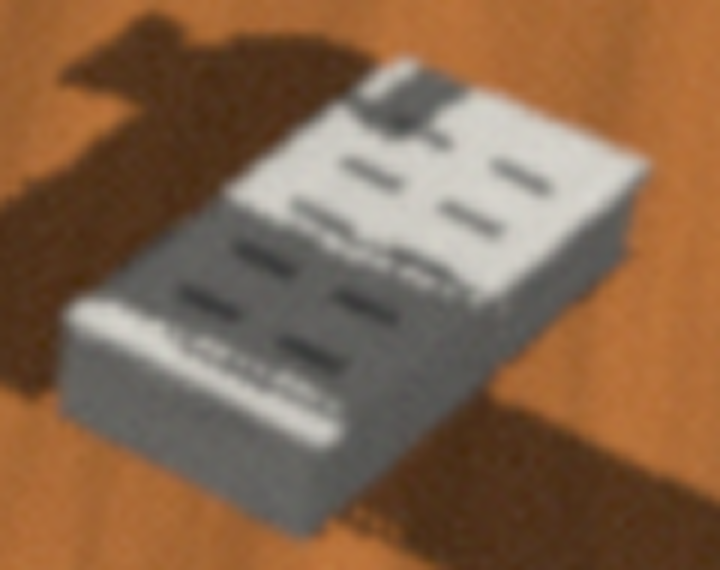

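```bash
python3 -c "
from plant import r
r.close_job(); print(r.get_state()['time_s'])"
```

```text
the job is handed in; nothing more can be done
the job is handed in; nothing more can be done
```

I sized the pad dilator and put it in the case. The jaws read about 15.4 mm, so it is the thinner one, dilator a. The job was handed in at about 29 s on the robot clock; no verdict is reported.

- **Gauging:** Its full thickness went into hole 1 (21 mm) and hole 2 (18 mm) with no extra force. Hole 3 (15 mm) refused it: it stopped about 18 mm in, with about 4 N of push. I then passed it right through hole 2 and drew it out on the far side.
- **Placing:** With the lid still open, the wrist camera put it in the front notches at case x = -20.7 mm and about 1 mm off centre along the case. I tilted the tool about 8° when laying it in, to keep the gripper clear of the lid.
- **Lid:** I pushed the lid past upright from behind and it fell shut. Its front corners matched the calibrated height for a shut lid to within a few pixels in the side view.
- **Final views:** The other dilator is still on the note, the jar and both cartons show no visible shift, and the arm is clear.

No check failed or disagreed. The dilator cannot be seen under the shut lid, so its position there rests on the view taken before closing.

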